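Pack cast specimen tiles into the scanning tray and light it

ROBOT

A 7-joint arm with a two-finger parallel gripper is mounted at the origin on the work surface. World frame = base frame: x ahead of the robot, y to its left, z up, the work surface at z = 0. Lengths are in m, angles in rad, forces in N, time in s.
With the tool pointing down it reaches from about 0.35 to 0.9 m from the base axis. Payload 8.1 kg.
Tool frame: the origin (TCP) lies on the centre line of the jaws, within the pads' length; the fingertips stand 19 mm ahead of it and the grasp point (between the pads) is the TCP; z points along the fingers, y is the direction in which the jaws open and shut (so a half turn about z gives the same grasp; the last joint's range is limited). The gripper opens to 92 mm and grips with 3 to 60 N. Pads are 19 mm wide; open, the fingers measure 130 mm over their backs; the gripper's body (75 mm by 190 mm) begins 47 mm behind the grasp point.
Start: joints at [-1.418, 0.434, 0.025, 1.573, -0.012, 1.134, -0.075], TCP at [0.158, 0.605, 0.21] pointing down, gripper open.
Joint ranges: [-2.62, 2.62], [-0.44, 2.09], [-1.27, 1.32], [0.08, 2.57], [-1.32, 4.46], [0.12, 2], [-2.74, 2.74]. Speed limits (rad/s): [2.22, 2.22, 3.01, 3.01, 3.14, 3.14, 3.14].

INTERFACE

Orientations are given as a rotation vector (axis times angle).
In Python, from cell import monitor, imaging, workorder, outline_of gives the robot as it stands.
- The arm moves only by the tool move_arm, never from a script. Its argument "series" is a list of rows, each a list of 6 numbers: the shift along the world's x, y, z in cm, then the turn, a rotation vector about the world's x, y, z in degrees. A call has 1 to 8 rows; each row shifts and turns the commanded pose from where the row before left it; what a row does not reach is not made up. A row lasts 1/10 s, in which the tool goes at most 50 mm and 8.59 degrees, less where a joint would pass 70% of its speed; a pose out of reach is approached as far as the arm can. A call with a gripper value outside its range is refused whole. "grip" is the opening, from 0 (shut) to 1 (fully open), set as the call begins (left out, the last holds). The fingers move at their own pace and stop on an object; "force" is the grip in N (left out, the last holds). Time passes only in rows, so rows that do not move let the fingers close. It gives the time, the measured TCP pose, the force and the opening at its end, in the units of the state.
- monitor.observe(): the state, without advancing time (a new reading comes with each control period).
- imaging.get_image(name): name is "side" or "top" or "wrist"; returns a dict with "color" (384x512x3 uint8, red, green, blue), "fx", "fy", "cx", "cy" (pixels), "rvec" (rotation vector, rad) and "tvec" (3), from world to camera coordinates, as OpenCV has them; the wrist camera has in their place "mount" (4x4, takes a point from camera to tool coordinates, whose origin is the TCP and whose axes are the flange's). Camera axes: x right, y down, z forward; pixel columns grow to the right and rows downward; lengths in m; the calibration is good to about 2 mm. A picture is of the moment at which its call begins: read the wrist's pose just before it. There is no depth.
- workorder.sign_off(): hands the job in, once; it reports no verdict.
Trained networks look in the newest picture that a camera, given by its name, has taken for a name from the list of things; names that differ only in an ending like _2 or _b are one class to them, and where a whole thing is asked for, a point or a joint stands for the part that bears it (a point fixed in the world has none). Each returns a list of dicts, best first, with "p" (0 to 1); they miss things now and then, are a little off and sometimes report something else, mostly with a low value. They report only what shows in the picture. A call takes as long as a camera call. They do not tell look-alikes from the thing itself.
- outline_of(camera, thing): "mask" (384x512 bool, what is visible of it) and "rect" ([left, top, width, height] in pixels, round what is visible of it).
The state is a dict: "clock": time; "joints": joint angles; "dq": joint speeds; "joint_efforts": joint torques, N m; "position": TCP position; "ee_rot": TCP orientation; "force": force on the tool from outside, world axes, zero at the start; "ft_torque": the same for the moment, N m; "width": opening from 0.0 (shut) to 1.0 (fully open).
Only numpy, scipy, OpenCV 4.12 (cv2) and the standard library are available. Lean on these libraries where they do the work, as an engineer would, in place of code of your own. Each camera call takes 0.05 s, during which the arm holds its last target. There are 200 camera calls.

TASK

Take the grey blank out of the metal scanning tray and lay it flat in the middle of the round cork mat, then lift the cast tiles out of their moulds and pack them with the loose coloured and white tiles into the tray, turning each so that every tile that is here lies flat on the tray's floor, knob up, inside the walls. Only when all that is done, throw the lamp switch's lever fully over to on. Leave the dish and the two bottles where they stand.

Things in the scene. Friction and masses are not known exactly. Their poses are not given: they have to be found in the camera images.
- tray_in (a point): centre of the inner floor of the aluminium-grey scanning tray, which is fixed; x along its short side, y along its long side, z up. Inside 112 x 223 mm, i.e. 3 x 6 cells of 37 mm with little to spare; floor 4 mm above the bench, walls 5 mm thick, rim 10 mm above the inner floor (14 mm above the bench)
- tile_orange_knob (a point): orange cast-resin specimen tile, L of four cells: bar along x (x -54..54, y -17..17 mm) and leg at its +x end (x 20..54, y to 54), 8 mm thick, about 50 g, black square knob 14 x 14 mm, faces along x and y, rising 24 mm above the tile. This point: middle of the knob, 20 mm above the tile's underside; axes are the tile's, z up. It starts in the cavity of the larger mould. May be absent
- tile_blue_knob (a point): blue cast-resin specimen tile, L of three cells, knob on the corner: arms along +x (x -17..54, y -17..17 mm) and +y (x -17..17, y -17..54), 8 mm thick, about 40 g, black square knob 14 x 14 mm, faces along x and y, rising 24 mm above the tile. This point: middle of the knob, 20 mm above the tile's underside; axes are the tile's, z up. It starts in the cavity of the smaller mould. May be absent
- tile_green_knob (a point): green cast-resin specimen tile, L of three cells, knob on the corner: arms along +x (x -17..54, y -17..17 mm) and +y (x -17..17, y -17..54), 8 mm thick, about 40 g, black square knob 14 x 14 mm, faces along x and y, rising 24 mm above the tile. This point: middle of the knob, 20 mm above the tile's underside; axes are the tile's, z up. It lies loose on the bench, knob up. May be absent
- tile_yellow_knob (a point): yellow cast-resin specimen tile, L of three cells, knob on the corner: arms along +x (x -17..54, y -17..17 mm) and +y (x -17..17, y -17..54), 8 mm thick, about 40 g, black square knob 14 x 14 mm, faces along x and y, rising 24 mm above the tile. This point: middle of the knob, 20 mm above the tile's underside; axes are the tile's, z up. It lies loose on the bench, knob up. May be absent
- tile_red_knob (a point): red cast-resin specimen tile, bar 108 x 34 mm along x, knob at its middle, 8 mm thick, about 40 g, black square knob 14 x 14 mm, faces along x and y, rising 24 mm above the tile. This point: middle of the knob, 20 mm above the tile's underside; axes are the tile's, z up. It lies loose on the bench, knob up. May be absent
- tile_white_knob (a point): white cast-resin specimen tile, bar 71 x 34 mm along x, knob at its middle, 8 mm thick, about 30 g, black square knob 14 x 14 mm, faces along x and y, rising 24 mm above the tile. This point: middle of the knob, 20 mm above the tile's underside; axes are the tile's, z up. It lies loose on the bench, knob up. May be absent
- blank_knob (a point): plain grey blank tile, bar 71 x 34 mm along x, knob at its middle, 8 mm thick, about 30 g, same black square knob as the others. This point: middle of the knob, 20 mm above the underside; axes are the tile's, z up. It starts lying in the tray, left from the last job, and is always there
- mat_top (a point): centre of the top of the round cork mat, fixed, 90 mm across, 2 mm thick
- mould_long: larger grey-blue silicone mould, fixed, 134 x 97 x 14 mm, with an open cavity of the orange tile's outline (2 mm clearance all round), cavity floor 4 mm and rim 14 mm above the bench; the tile lies in it with its axes along the mould's and its knob at x 0, y -18.5 mm. Origin: centre of the underside
- mould_short: smaller grey-blue silicone mould, fixed, 97 x 97 x 14 mm, same kind, for the blue tile, whose axes lie along the mould's with the knob at x -18.5, y -18.5 mm. Origin: centre of the underside
- lamp_base: white switch box of the microscope lamp, fixed, 70 x 50 x 25 mm, with a lever on top pivoted 22 mm above the bench about the box's y axis; off, the lever leans to the box's -x, on, to its +x. Origin: centre of the underside
- lamp_tip (a point): centre of the red ball (26 mm across) at the end of the lamp lever, 80 mm from the pivot: 92 mm above the bench when fully off or on, 102 mm at mid swing
- lamp (a joint): angle of the lamp lever: 0 fully off, 1.0 rad fully on (its stop); a light push (about 1 N at the ball) moves it and it stays where it is left
- dish: closed glass dish, 84 mm across, 16 mm high, bystander; origin at the centre of the underside
- dropper: small amber dropper bottle, 34 mm across, 75 mm high, bystander; origin at the centre of the underside
- wash: white wash bottle with a red cap, 64 mm across, 150 mm high, bystander; origin at the centre of the underside
Not all that is in view belongs to the job. Leave any pink look-alike of the lamp_base alone.

How it is judged:
By the outcome, as a careful person would: the job done as asked, in the order asked, and still so for the second after the job is handed in, with the robot touching nothing.
Of tile_orange, tile_blue, tile_green, tile_yellow, tile_red, tile_white only 5 to 6 are there at a start; the rules pass over those that are not, and their reading is None.
At some moment in a run one of tile_orange, tile_blue, tile_green, tile_yellow, tile_red, tile_white, blank may be knocked a few centimetres aside while the robot is not near it.
Once in a run the grip may slacken for a moment while it holds something.
It also fails if it takes over 208 s, if anything falls off the work surface, if the arm or the gripper's body presses on something with over 40 N, if the wrist force passes 120 N, or if a joint passes its speed limit or range.

## Working session

There is one attempt and no reset: what is moved stays moved. The work goes in short steps, Python scripts to look and compute and a tool call to move; the robot and the scene stay as the last step left them, time stands still between calls to the robot, and variables do not carry over. Pictures are saved under pics/ and viewed, about 12 in all and at most 16, crops included, and the job is handed in when it is done.

Besides the shell and the picture viewer there is one more tool, called after "Call:" as a command line: name --pt "numbers of a row" for each row, then --argument value for the rest. move_arm: Moves the arm, as the interface text tells. Its arguments: {"type":"object","properties":{"series":{"type":"array"},"grip":{"type":"number"},"force":{"type":"number"}},"required":["series"]}

```bash
ls; mkdir -p pics
python3 - <<'E'
from cell import monitor, imaging
import cv2
print(monitor.observe())
for n in ("top","side"):
    d=imaging.get_image(n); cv2.imwrite(f"pics/{n}0.png",cv2.resize(d["color"][:,:,::-1],(800,600),interpolation=cv2.INTER_CUBIC))
    print(n,{k:d[k] for k in d if k!="color"})
d=imaging.get_image("wrist");print({k:d[k] for k in d if k!="color"})
print(monitor.observe()["clock"])
E
```

```text
pics
{'clock': 0.0, 'joints': array([-1.41759901,  0.43520821,  0.02499103,  1.5741097 , -0.01161402,
        1.13399893, -0.07505702]), 'dq': array([ 0.00099184, -0.00254566,  0.00145557, -0.00051006, -0.00207876,
       -0.00058683,  0.00140923]), 'joint_efforts': array([-3.96645055e-05, -6.67850804e+01,  9.85117704e-01, -3.14462471e+01,
       -6.05774671e-02,  4.26743086e-02,  1.85640206e-04]), 'position': array([0.15806153, 0.60411892, 0.20904951]), 'ee_rot': array([-4.00779420e-01, -3.11585821e+00,  2.47804563e-03]), 'force': array([ 0.03986856, -0.20230007, -1.07704744]), 'ft_torque': array([0.00288687, 0.00937905, 0.01448477]), 'width': 0.9997637887253752}
top {'fx': 368.8512335448907, 'fy': 368.8512335448907, 'cx': 260.44343291205064, 'cy': 192.13082046470396, 'rvec': array([ 2.1021039 , -2.14451774,  0.14326123]), 'tvec': array([-0.02082226,  0.60005408,  1.16465906])}
side {'fx': 470.15277916158385, 'fy': 470.15277916158385, 'cx': 258.9399598004977, 'cy': 180.73126481203698, 'rvec': array([ 0.22547741, -2.71292189,  1.4302594 ]), 'tvec': array([0.57207819, 0.14849003, 1.23693344])}
{'fx': 293.0754081895007, 'fy': 293.0754081895007, 'cx': 251.35316517404885, 'cy': 193.9029969387012, 'mount': array([[ 8.04442119e-04, -9.60718401e-01, -2.77523885e-01,
         7.53639478e-02],
       [ 9.99999305e-01,  1.01199173e-03, -6.04623703e-04,
         1.14117205e-04],
       [ 8.61724995e-04, -2.77523206e-01,  9.60718548e-01,
        -1.75843148e-01],
       [ 0.00000000e+00,  0.00000000e+00,  0.00000000e+00,
         1.00000000e+00]])}
0.15
```

View pics/top0.png

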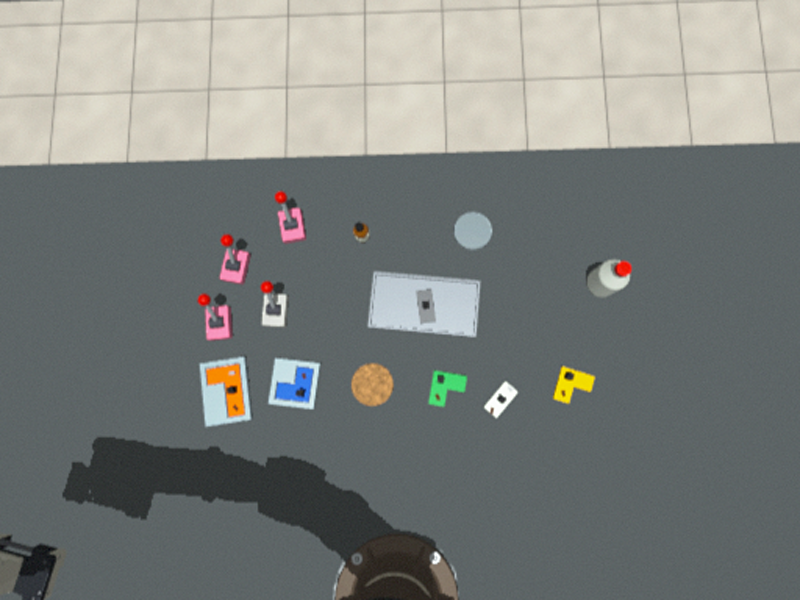

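View pics/side0.png

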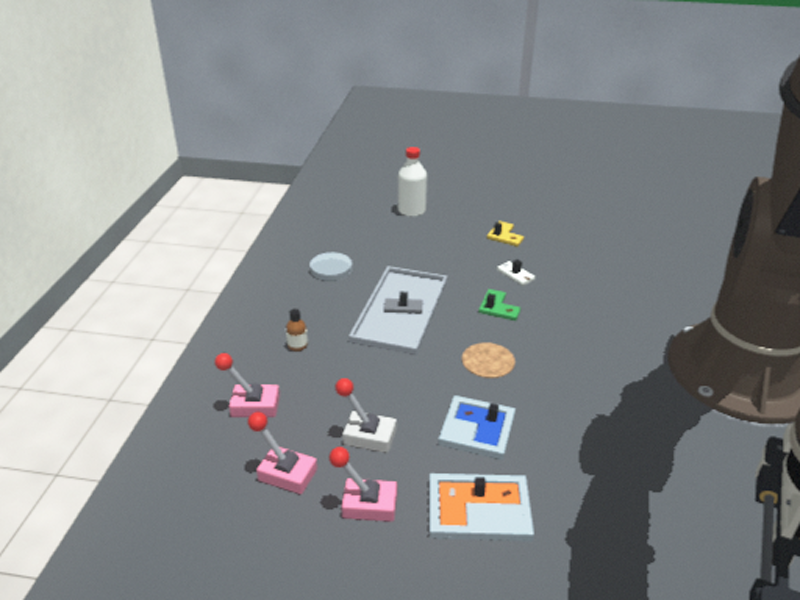

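Red is absent. The white-based switch, at top-picture pixel (274,310), is the lamp. The three pink ones at (218,320), (235,263) and (290,222) are look-alikes. Next I'll write a silhouette fitter.

```bash
cat > h.py <<'E'
import numpy as np, cv2
from scipy.optimize import minimize
from scipy.spatial.transform import Rotation as R
from cell import monitor, imaging, outline_of
K=[(-7,7,-7,7,8,32)]
L3=[(-17,54,-17,17,0,8),(-17,17,-17,54,0,8)]+K
BAR2=[(-35.5,35.5,-17,17,0,8)]+K
SH={'orange':[(-54,54,-17,17,0,8),(20,54,-17,54,0,8)]+K,'blue':L3,'green':L3,'yellow':L3,'white':BAR2,'blank':BAR2,
 'tray':[(-61,61,-116.5,116.5,0,14)],'mat':'disc','mould_long':[(-67,67,-48.5,48.5,0,14)],'mould_short':[(-48.5,48.5,-48.5,48.5,0,14)],
 'lamp_base':[(-35,35,-25,25,0,25)]}
NAME={k:f'tile_{k}_knob' for k in('orange','blue','green','yellow','white')}|{'blank':'blank_knob','tray':'tray_in','mat':'mat_top'}
def shot(cam,save=None):
    s=monitor.observe(); d=imaging.get_image(cam)
    if cam=='wrist':
        T=np.eye(4);T[:3,:3]=R.from_rotvec(s['ee_rot']).as_matrix();T[:3,3]=s['position']
        W=np.linalg.inv(T@d['mount']); d['M']=W[:3]
    else: d['M']=np.c_[R.from_rotvec(d['rvec']).as_matrix(),d['tvec']]
    d['cam']=cam
    if save: cv2.imwrite(save,cv2.resize(d['color'][:,:,::-1],(768,576),interpolation=cv2.INTER_CUBIC))
    return d
def proj(d,P):
    c=np.asarray(P)@d['M'][:,:3].T+d['M'][:,3]
    return np.c_[d['fx']*c[:,0]/c[:,2]+d['cx'],d['fy']*c[:,1]/c[:,2]+d['cy']]
def ray(d,uv,z):
    Rm,t=d['M'][:,:3],d['M'][:,3]; o=-Rm.T@t
    v=Rm.T@np.array([(uv[0]-d['cx'])/d['fx'],(uv[1]-d['cy'])/d['fy'],1]); return (o+v*(z-o[2])/v[2])
def world(p,P):
    c,s=np.cos(p[2]),np.sin(p[2]); P=np.asarray(P,float)/1e3
    return np.c_[p[0]+c*P[:,0]-s*P[:,1],p[1]+s*P[:,0]+c*P[:,1],p[3]+P[:,2]]
def boxes(shape):
    if shape=='disc':
        a=np.linspace(0,2*np.pi,60); return [np.array([(45*np.cos(t),45*np.sin(t),z) for t in a for z in(0,2)])]
    return [np.array([(x,y,z) for x in b[:2] for y in b[2:4] for z in b[4:]]) for b in shape]
S=6
def render(d,bx,p,o,size):
    m=np.zeros(size,np.uint8)
    for b in bx:
        q=(proj(d,world(p,b))-o+.5)*S
        cv2.fillConvexPoly(m,cv2.convexHull(np.round(q*16).astype(np.int32)),1,shift=4)
    return m
def fit(views,name,p0=None,z=0.,freez=False,yaws=None,verbose=True):
    """views: list of (shot,mask). returns p=(x,y,yaw,z), IoU per view"""
    bx=boxes(SH[name]); V=[]
    for d,mk in views:
        ys,xs=np.nonzero(mk); o=np.array([xs.min()-12,ys.min()-12]); e=np.array([xs.max()+13,ys.max()+13])
        pad=np.zeros((e[1]-o[1],e[0]-o[0]),np.uint8); h,w=mk.shape
        x0,y0=max(o[0],0),max(o[1],0);x1,y1=min(e[0],w),min(e[1],h)
        pad[y0-o[1]:y1-o[1],x0-o[0]:x1-o[0]]=mk[y0:y1,x0:x1]
        big=cv2.resize(pad*255,None,fx=S,fy=S,interpolation=cv2.INTER_LINEAR)>127
        V.append((d,o,big))
    def ious(p): 
        out=[]
        for d,o,b in V:
            r=render(d,bx,p,o,b.shape)>0; out.append((r&b).sum()/max((r|b).sum(),1))
        return out
    full=lambda q:(q[0],q[1],q[2],q[3] if freez else z)
    if p0 is None:
        ys,xs=np.nonzero(views[0][1]); p0=ray(views[0][0],(xs.mean(),ys.mean()),z+.008)[:2]; yaws=np.arange(0,2*np.pi,np.pi/8) if yaws is None else yaws
        ctr=np.mean([b.mean(0) for b in bx[:-1] or bx],0)[:2]/1e3
    else: yaws=[p0[2]] if yaws is None else yaws; ctr=None
    best=None; c=[]
    for y in yaws:
        a=np.array(p0[:2],float)
        if ctr is not None: a-=np.array([[np.cos(y),-np.sin(y)],[np.sin(y),np.cos(y)]])@ctr
        c.append((-np.mean(ious((a[0],a[1],y,z))),a,y))
    for _,a,y in sorted(c,key=lambda t:t[0])[:3]:
        q=[a[0],a[1],y]+([z] if freez else [])
        sx=np.array([q]+[np.array(q)+np.eye(len(q))[i]*(.006,.006,.12,.006)[i] for i in range(len(q))])
        r=minimize(lambda q:-np.mean(ious(full(q))),q,method='Nelder-Mead',options=dict(initial_simplex=sx,xatol=2e-5,fatol=1e-5,maxiter=150))
        if best is None or r.fun<best.fun: best=r
    p=np.array(full(best.x)); p[2]=(p[2]+np.pi)%(2*np.pi)-np.pi; i=ious(p)
    if verbose: print(name,'x %.1f y %.1f yaw %.1f z %.1f'%(p[0]*1e3,p[1]*1e3,np.degrees(p[2]),p[3]*1e3),'IoU',np.round(i,3))
    return p,i
def mask(cam,name,minp=.3):
    r=outline_of(cam,NAME.get(name,name)); return r[0]['mask'] if r and r[0]['p']>minp else None
def pose():
    s=monitor.observe(); M=R.from_rotvec(s['ee_rot']).as_matrix()
    print('t %.2f tcp mm %s yaw(tool x) %.2f tilt %.2f width %.3f F %s j7 %.2f'%(s['clock'],np.round(s['position']*1e3,1),np.degrees(np.arctan2(M[1,0],M[0,0])),np.degrees(np.arccos(-M[2,2])),s['width'],np.round(s['force'],1),s['joints'][6])); return s
E
python3 - <<'E'
from h import *
D=[shot('top'),shot('side')]
for n in ['orange','blue','green','yellow','white','blank','mould_long','mould_short','lamp_base']:
    v=[(d,mask(d['cam'],n)) for d in D]; v=[a for a in v if a[1] is not None]
    if not v: print(n,'none');continue
    fit(v,n,freez=(len(v)==2 and n!='lamp_base'),z=0.0)
for n in ['tray_in','mat_top','tile_red_knob','lamp_tip','lamp','dropper','wash','dish']:
    for d in D:
        print(n,d['cam'],[(round(o['p'],2),np.round(o['rect']).tolist()) for o in outline_of(d['cam'],n)][:5])
pose()
E
```

```text
orange x 421.2 y 342.5 yaw 8.1 z 7.7 IoU [0.892 0.816]
blue x 412.8 y 196.2 yaw -7.1 z 11.9 IoU [0.859 0.827]
green x 434.9 y -97.7 yaw 170.2 z 2.5 IoU [0.906 0.852]
yellow x 438.0 y -370.0 yaw 158.8 z 0.4 IoU [0.863 0.886]
white x 392.6 y -226.4 yaw 135.2 z 0.2 IoU [0.803 0.675]
blank x 594.7 y -69.7 yaw 5.1 z 7.1 IoU [0.887 0.869]
mould_long x 419.7 y 361.2 yaw 8.2 z 3.1 IoU [0.544 0.61 ]
mould_short x 433.2 y 212.5 yaw -7.7 z 1.9 IoU [0.581 0.532]
lamp_base x 779.2 y 224.2 yaw 15.5 z 0.0 IoU [0.713 0.   ]
tray_in top [(0.71, [234.0, 173.0, 74.0, 43.0]), (0.56, [167.0, 177.0, 10.0, 24.0])]
tray_in side [(0.95, [223.0, 170.0, 58.0, 61.0])]
mat_top top [(0.89, [224.0, 236.0, 28.0, 23.0]), (0.52, [166.0, 179.0, 18.0, 30.0])]
mat_top side [(0.92, [295.0, 222.0, 32.0, 18.0])]
tile_red_knob top []
tile_red_knob side []
lamp_tip top [(0.65, [129.0, 189.0, 10.0, 16.0]), (0.57, [139.0, 148.0, 11.0, 23.0]), (0.44, [175.0, 121.0, 12.0, 21.0]), (0.23, [235.0, 174.0, 75.0, 44.0])]
lamp_tip side [(0.77, [208.0, 285.0, 25.0, 31.0]), (0.73, [139.0, 224.0, 23.0, 24.0]), (0.72, [157.0, 263.0, 24.0, 31.0]), (0.59, [214.0, 242.0, 21.0, 28.0]), (0.22, [309.0, 143.0, 26.0, 15.0])]
lamp top [(0.56, [142.0, 153.0, 6.0, 2.0]), (0.54, [127.0, 189.0, 11.0, 12.0]), (0.48, [177.0, 125.0, 11.0, 18.0]), (0.39, [168.0, 180.0, 6.0, 15.0])]
lamp side [(0.74, [211.0, 285.0, 24.0, 31.0]), (0.67, [156.0, 266.0, 27.0, 25.0]), (0.66, [212.0, 239.0, 22.0, 30.0]), (0.48, [136.0, 226.0, 24.0, 23.0])]
dropper top [(0.31, [178.0, 235.0, 21.0, 23.0])]
dropper side [(0.58, [184.0, 197.0, 11.0, 31.0])]
wash top [(0.95, [379.0, 169.0, 25.0, 22.0])]
wash side [(0.68, [220.0, 172.0, 64.0, 54.0]), (0.55, [253.0, 93.0, 24.0, 44.0])]
dish top [(0.79, [292.0, 134.0, 25.0, 26.0])]
dish side [(0.61, [198.0, 160.0, 27.0, 21.0])]
t 1.95 tcp mm [158.2 604.7 209.8] yaw(tool x) 165.34 tilt 0.00 width 1.002 F [ 0.5 -1.  -0.1] j7 -0.08
```

Call:
move_arm --pt "2.1 -4.1 0 0 0 1" --pt "2.1 -4.1 0 0 0 1" --pt "2.1 -4.1 0 0 0 1" --pt "2.1 -4.1 0 0 0 1" --pt "2.1 -4.1 0 0 0 1" --pt "2.1 -4.1 0 0 0 1" --pt "2.1 -4.1 0 0 0 1" --pt "2.1 -4.1 0 0 0 1" --grip 0.45 --force 30

```text
clock: 2.75
position: [0.3268, 0.275, 0.2101]
ee_rot: [0.181, 3.136, 0.001]
force: [1.0, 0.9, -0.2]
width: 0.453
```

Call:
move_arm --pt "2.1 -4.1 0 0 0 1" --pt "2.1 -4.1 0 0 0 1" --pt "2.1 -4.1 0 0 0 1" --pt "2.1 -4.1 0 0 0 1" --pt "2.1 -4.1 0 0 0 1" --pt "2.1 -4.1 0 0 0 1" --pt "2.1 -4.1 0 0 0 0.7" --pt "2.1 -4.1 0 0 0 0"

```text
clock: 3.55
position: [0.4949, -0.053, 0.2102]
ee_rot: [-0.002, 3.141, 0.001]
force: [0.5, 1.2, -0.0]
width: 0.45
```

Call:
move_arm --pt "0 0 0 0 0 0" --pt "0 0 0 0 0 0" --pt "0 0 0 0 0 0"

```text
clock: 3.85
position: [0.4938, -0.0504, 0.2097]
ee_rot: [0.003, -3.141, -0.001]
force: [-0.6, 0.3, 0.6]
width: 0.445
```

Run:
```python
from h import *
pose()
d=shot('wrist','pics/w1.png'); np.save('w1.npy',d,allow_pickle=True)
for n in ['blank','green','white','tray_in','mat_top']:
    m=mask('wrist',n)
    if m is None: print(n,None);continue
    print(n,m.sum())
    if n in SH: fit([(d,m)],n,z=.004 if n=='blank' else 0)
```

```text
t 3.85 tcp mm [493.8 -50.4 209.7] yaw(tool x) -179.90 tilt 0.04 width 0.445 F [-0.6  0.3  0.6] j7 1.70
blank 1170
blank x 592.2 y -72.8 yaw 7.4 z 4.0 IoU [0.929]
green 2577
green x 433.5 y -100.5 yaw 169.0 z 0.0 IoU [0.974]
white 2623
white x 429.1 y 199.8 yaw 171.3 z 0.0 IoU [0.659]
tray_in 6454
mat_top 4080
```

View pics/w1.png

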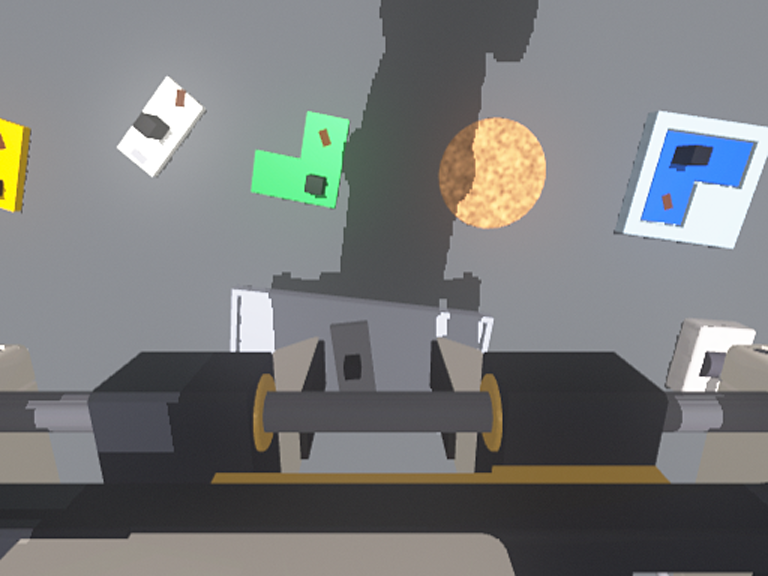

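The picture shows green at (316,165), white at (160,125), the mat at (493,173), and blue in its mould at (700,170). The blank at (352,355) and most of the tray are hidden by the gripper, so I'll move outward to see the tray.

Call:
move_arm --pt "4 0 0 0 0 0" --pt "4 0 0 0 0 0" --pt "4 0 0 0 0 0" --pt "4 0 0 0 0 0" --pt "4 -0.5 0 0 0 0" --pt "0 0 0 0 0 0" --pt "0 0 0 0 0 0" --pt "0 0 0 0 0 0"

```text
clock: 4.95
position: [0.6933, -0.0562, 0.2099]
ee_rot: [0.001, -3.141, -0.0]
force: [-0.7, 0.7, 1.3]
width: 0.451
```

Run:
```python
from h import *
pose()
d=shot('wrist','pics/w2.png'); np.save('w2.npy',d,allow_pickle=True)
for n in ['blank','mat','tray']:
    m=mask('wrist',n)
    if m is None: print(n,None);continue
    print(n,m.sum())
    fit([(d,m)],n,z=.004 if n=='blank' else 0,yaws=[0] if n=='mat' else None)
    np.save(f'm_{n}.npy',m)
```

```text
t 4.95 tcp mm [693.3 -56.2 209.9] yaw(tool x) -179.97 tilt 0.04 width 0.451 F [-0.7  0.7  1.3] j7 1.78
blank 1782
blank x 592.5 y -72.7 yaw 6.2 z 4.0 IoU [0.969]
mat None
tray 19246
tray x 596.7 y -69.3 yaw -6.5 z 0.0 IoU [0.905]
```

View pics/w2.png

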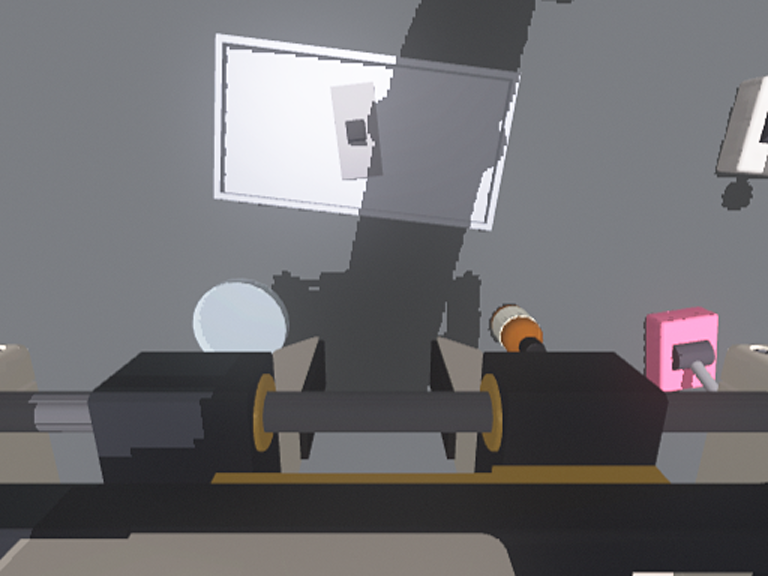

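The tray's outer corners are at about (217,34), (520,72), (492,231) and (214,199). The blank sits at (357,132), the dish at (240,320) and the dropper at (515,325). Next I'll fit the tray rim by its edges, and the mat from w1.

```bash
cat >> h.py <<'E'
def tray_fit(d,p0):
    g=cv2.cvtColor(cv2.resize(d['color'],None,fx=4,fy=4,interpolation=cv2.INTER_CUBIC),cv2.COLOR_RGB2GRAY).astype(np.float32)
    e=cv2.GaussianBlur(np.minimum(np.hypot(cv2.Sobel(g,-1,1,0),cv2.Sobel(g,-1,0,1)),120),(0,0),3)
    u=np.linspace(-.97,.97,60)
    def rect(a,b,z): return np.r_[np.c_[u*a,-b+0*u,z+0*u],np.c_[u*a,b+0*u,z+0*u],np.c_[-a+0*u,u*b,z+0*u],np.c_[a+0*u,u*b,z+0*u]]
    P=np.r_[rect(61,116.5,14),rect(56,111.5,14)]
    def f(q):
        uv=proj(d,world((*q,0),P)); m=((uv+.5)*4-.5).astype(np.float32)
        return -cv2.remap(e,m[:,0],m[:,1],cv2.INTER_LINEAR).mean()
    best=min((minimize(f,np.array(p0)+[a,b,c],method='Nelder-Mead',options=dict(initial_simplex=[np.array(p0)+[a,b,c]+k for k in ([0,0,0],[.004,0,0],[0,.004,0],[0,0,.02])],xatol=1e-5,fatol=1e-3)) for a in(-.004,0,.004) for b in(-.004,0,.004) for c in(-.02,0,.02)),key=lambda r:r.fun)
    print('tray x %.1f y %.1f yaw %.2f score %.1f (start %.1f)'%(*(best.x[:2]*1e3),np.degrees(best.x[2]),-best.fun,-f(p0))); return best.x
E
python3 - <<'E'
from h import *
d=np.load('w2.npy',allow_pickle=True).item()
c=[ray(d,(np.array(q)+.5)/1.5-.5,.014) for q in((217,34),(520,72),(492,231),(214,199))]
print(np.round(np.array(c)*1e3,1)); c=np.array(c)
print([round(np.linalg.norm(c[i]-c[(i+1)%4])*1e3,1) for i in range(4)])
v=(c[1]+c[2]-c[0]-c[3]); p0=(*c.mean(0)[:2],np.arctan2(-v[0],v[1]))
t=tray_fit(d,p0); np.save('tray.npy',t)
d=np.load('w1.npy',allow_pickle=True).item()
hsv=cv2.cvtColor(d['color'],cv2.COLOR_RGB2HSV); m=((hsv[...,0]<22)&(hsv[...,1]>80)); m[:, :270]=0; m[:,380:]=0; m[200:]=0
m=cv2.morphologyEx(m.astype(np.uint8),cv2.MORPH_CLOSE,np.ones((5,5))); print(m.sum())
fit([(d,m)],'mat',yaws=[0])
E
```

```text
[[ 523.8 -177.1   14. ]
 [ 549.5   53.4   14. ]
 [ 672.    40.9   14. ]
 [ 645.8 -191.8   14. ]]
[np.float64(232.0), np.float64(123.1), np.float64(234.2), np.float64(122.9)]
tray x 597.2 y -69.3 yaw -6.49 score 70.6 (start 63.6)
4135
mat x 426.5 y 46.2 yaw -2.0 z 0.0 IoU [0.988]
```

Call:
move_arm --pt "-4 -0.8 -2 0 0 3.1" --pt "-4 -0.8 -3 0 0 3.1" --pt "-2.1 0 -4 0 0 0" --pt "0 0 -3 0 0 0" --pt "0 0 -3 0 0 0" --pt "0 0 -2.5 0 0 0" --pt "0 0 0 0 0 0" --pt "0 0 0 0 0 0"

```text
clock: 5.95
position: [0.5937, -0.0723, 0.036]
ee_rot: [-0.171, 3.137, 0.0]
force: [0.6, -0.1, 1.2]
width: 0.448
```

Call:
move_arm --pt "0 0 0 0 0 0" --pt "0 0 0 0 0 0" --pt "0 0 0 0 0 0" --pt "0 0 0 0 0 0" --pt "0 0 0 0 0 0" --pt "0 0 0 0 0 0" --grip 0 --force 40

```text
clock: 6.55
position: [0.5937, -0.0722, 0.0353]
ee_rot: [-0.171, 3.137, 0.0]
force: [-0.3, -0.2, 0.2]
width: 0.01
```

Call:
move_arm --pt "0 0 2 0 0 0" --pt "0 0 3 0 0 0" --pt "0 0 3 0 0 0" --pt "0 0 0 0 0 0" --pt "0 0 0 0 0 0" --pt "0 0 0 0 0 0"

```text
clock: 7.15
position: [0.593, -0.072, 0.1143]
ee_rot: [0.171, -3.135, -0.0]
force: [-0.2, 0.5, -0.0]
width: 0.0
```

Run:
```python
from h import *
s=pose()
d=shot('wrist','pics/w3.png'); 
m=mask('wrist','blank'); print(None if m is None else m.sum())
if m is not None: fit([(d,m)],'blank',z=s['position'][2]-.0305)
```

```text
t 7.15 tcp mm [593.  -72.  114.3] yaw(tool x) -173.75 tilt 0.08 width 0.000 F [-0.2  0.5 -0. ] j7 1.94
2486
blank x 582.3 y -78.4 yaw 6.0 z 83.8 IoU [0.621]
```

View pics/w3.png

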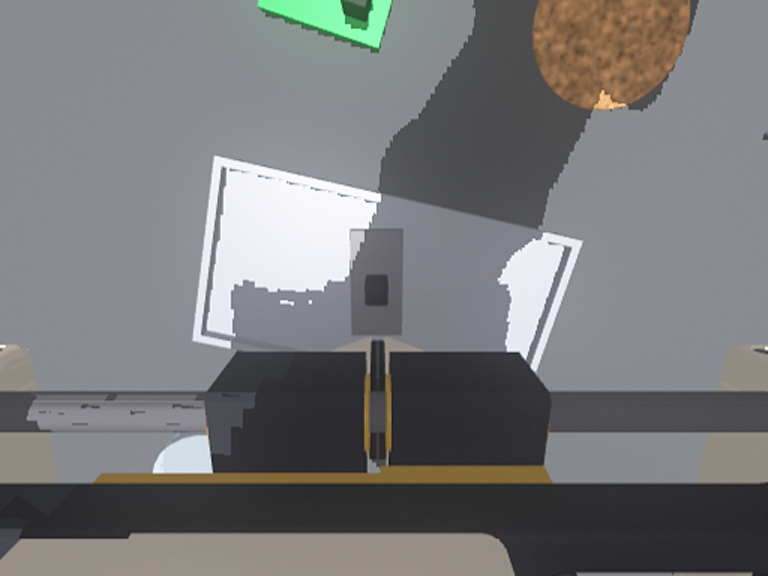

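The grip missed: width is 0 and the blank is still at (376,285). I'll refit it with z at the tray floor.

Run:
```python
from h import *
s=pose()
d=shot('wrist'); m=mask('wrist','blank')
fit([(d,m)],'blank',z=.004)
D=[shot('top'),shot('side')]
print(ray(d,((376+.5)/1.5-.5,(275+.5)/1.5-.5),.036), proj(d,[s['position'],s['position']+[0,0,-.019]])*1.5)
uv=proj(d,world((.5925,-.0727,np.radians(6.2),.004),[(0,0,32),(0,0,8)]))*1.5; print(uv)
```

```text
t 7.25 tcp mm [592.9 -72.1 114.1] yaw(tool x) -173.76 tilt 0.11 width 0.005 F [-0.6 -0.3 -0.7] j7 1.94
blank x 592.1 y -72.5 yaw 6.1 z 4.0 IoU [0.951]
[ 0.58087021 -0.07402764  0.036     ] [[376.58210966 345.49720193]
 [376.63771577 329.64868608]]
[[375.84309816 293.62934374]
 [375.95311097 283.31449008]]
```

Call:
move_arm --pt "0 0 -3 0 0 0" --pt "0 0 -3 0 0 0" --pt "0 0 -1.8 0 0 0" --pt "0 0 0 0 0 0" --pt "0 0 0 0 0 0" --pt "0 0 0 0 0 0" --grip 0.45

```text
clock: 8.05
position: [0.5946, -0.0725, 0.0384]
ee_rot: [-0.171, 3.135, -0.0]
force: [0.2, -0.4, 0.8]
width: 0.438
```

Run:
```python
from h import *
s=pose()
w=shot('wrist')['color'][180:330,150:360]; d=shot('side'); c=d['color'][150:250,190:330]
a=cv2.resize(w,(560,400),interpolation=cv2.INTER_CUBIC); b=cv2.resize(c,(560,400),interpolation=cv2.INTER_NEAREST)
cv2.imwrite('pics/c4.png',cv2.resize(np.hstack([a,b])[:,:,::-1],(800,286)))
fit([(d,mask('side','blank'))],'blank',z=.004)
```

```text
t 8.05 tcp mm [594.6 -72.5  38.4] yaw(tool x) -173.77 tilt 0.10 width 0.438 F [ 0.2 -0.4  0.8] j7 1.98
blank x 595.0 y -73.3 yaw 3.8 z 4.0 IoU [0.88]
```

View pics/c4.png

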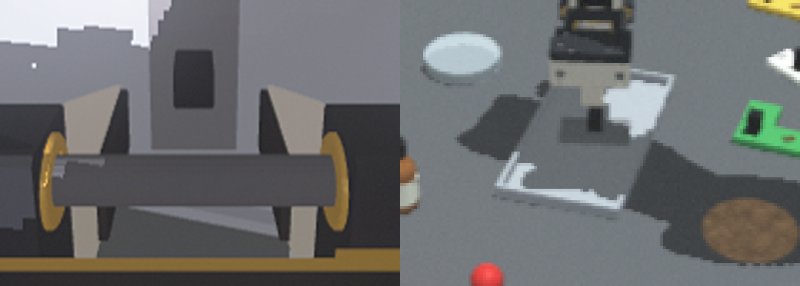

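Run:
```python
from h import *
s=monitor.observe();d=shot('side');p=s['position']
f=lambda P:np.round((proj(d,P)-[190,150])*4*800/1120+[400,0],0).tolist()
print('tips',f([p+[0,.02,-.019],p+[0,-.02,-.019],p+[0,.02,0],p]))
k=(.5925,-.0727,.108,.004)
print('knob',f(world(k,[(0,0,8),(0,0,32),(0,0,20)])))
w=shot('wrist');print(np.round(proj(w,[p+[0,.02,-.019],p+[0,.02,0],p+[0,.02,.02]])*1.5), np.round((proj(w,[p+[0,.02,-.019],p+[0,.02,0],p+[0,.02,.02]])-[150,180])*[800/420*1,286/150]))
```

```text
tips [[591.0, 133.0], [597.0, 110.0], [591.0, 117.0], [594.0, 106.0]]
knob [[596.0, 127.0], [596.0, 108.0], [596.0, 117.0]]
[[418. 334.]
 [422. 351.]
 [427. 372.]] [[246.  82.]
 [251. 103.]
 [257. 129.]]
```

Call:
move_arm --pt "-0.2 0 -0.5 0 0 0" --pt "0 0 0 0 0 0" --pt "0 0 0 0 0 0"

```text
clock: 8.6
position: [0.5914, -0.0722, 0.032]
ee_rot: [0.171, -3.136, -0.0]
force: [0.3, 0.5, 0.7]
width: 0.45
```

Call:
move_arm --pt "0 0 0 0 0 0" --pt "0 0 0 0 0 0" --grip 0.12

```text
clock: 8.8
position: [0.5918, -0.0723, 0.0322]
ee_rot: [-0.171, 3.137, 0.0]
force: [-0.1, 0.0, 0.2]
width: 0.328
```

Call:
move_arm --pt "0 0 0 0 0 0" --pt "0 0 0 0 0 0" --pt "0 0 0 0 0 0"

```text
clock: 9.1
position: [0.5917, -0.0722, 0.0322]
ee_rot: [-0.171, 3.137, 0.0]
force: [0.2, 0.0, 0.4]
width: 0.125
```

Run:
```python
from h import *
s=pose()
w=shot('wrist')['color'][180:330,150:360]; d=shot('side'); c=d['color'][170:220,230:300]
a=cv2.resize(w,(560,400),interpolation=cv2.INTER_CUBIC); b=cv2.resize(c,(560,400),interpolation=cv2.INTER_CUBIC)
cv2.imwrite('pics/c5.png',cv2.resize(np.hstack([a,b])[:,:,::-1],(800,286)))
```

```text
t 9.10 tcp mm [591.7 -72.2  32.2] yaw(tool x) -173.76 tilt 0.00 width 0.125 F [0.2 0.  0.4] j7 1.99
```

View pics/c5.png

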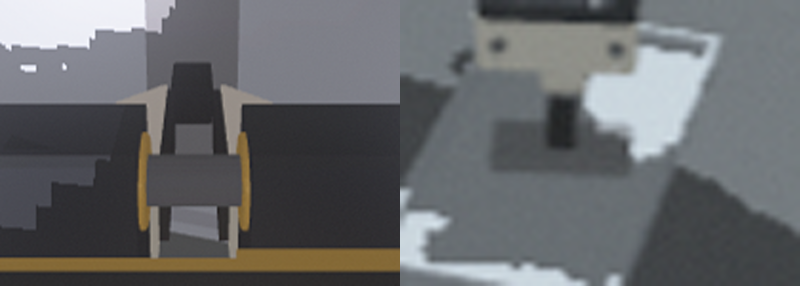

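Call:
move_arm --pt "0 0 0 0 0 0" --pt "0 0 0 0 0 0" --pt "0 0 0 0 0 0" --grip 0

```text
clock: 9.5
position: [0.5916, -0.0722, 0.0322]
ee_rot: [0.171, -3.137, -0.0]
force: [0.7, 1.3, -0.7]
width: 0.005
```

Run:
```python
from h import *
s=pose()
w=shot('wrist'); m=mask('wrist','blank'); print(m is not None and m.sum())
cv2.imwrite('pics/c6.png',cv2.resize(w['color'][180:330,150:360][:,:,::-1],(560,400),interpolation=cv2.INTER_CUBIC))
```

```text
t 9.50 tcp mm [591.6 -72.2  32.2] yaw(tool x) -173.76 tilt 0.00 width 0.005 F [ 0.7  1.3 -0.7] j7 1.99
2757
```

View pics/c6.png

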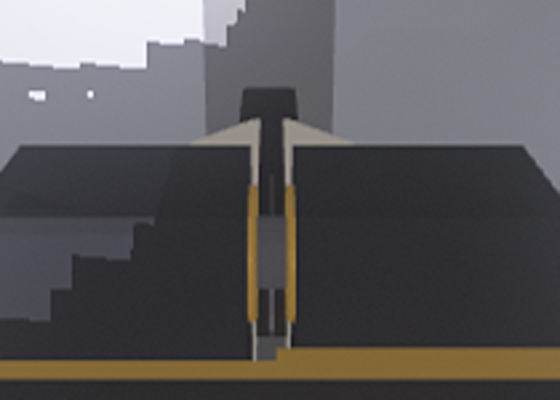

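The jaws shut fully even though the knob sits between them in the picture, so the real fingertips may not reach as far below the TCP as I assumed. Next I'll open, go lower beside the tile, and close gently. The width will tell: about 0.37 means the tile edges, about 0.15 the knob.

Call:
move_arm --pt "0 0 0 0 0 0" --pt "0 0 0 0 0 0" --pt "0 0 0 0 0 0" --pt "0 0 0 0 0 0" --pt "0 0 -0.4 0 0 0" --pt "0 0 -0.4 0 0 0" --pt "0 0 0 0 0 0" --grip 0.46 --force 8

```text
clock: 10.3
position: [0.5911, -0.0721, 0.0234]
ee_rot: [0.171, -3.136, -0.0]
force: [-0.4, -1.1, 1.2]
width: 0.457
```

Call:
move_arm --pt "0 0 0 0 0 0" --pt "0 0 0 0 0 0" --pt "0 0 0 0 0 0" --pt "0 0 0 0 0 0" --pt "0 0 0 0 0 0" --pt "0 0 0 0 0 0" --grip 0

```text
clock: 10.9
position: [0.5917, -0.0722, 0.0243]
ee_rot: [-0.171, 3.137, 0.0]
force: [1.0, 0.1, -0.3]
width: 0.013
```

Call:
move_arm --pt "0 0 0 0 0 0" --pt "0 0 0 0 0 0" --pt "0 0 0 0 0 0" --pt "0 0 0 0 0 0" --pt "0 0 -0.3 0 0 0" --pt "0 0 -0.3 0 0 0" --pt "0 0 0 0 0 0" --grip 0.46

```text
clock: 11.6
position: [0.5913, -0.0722, 0.0176]
ee_rot: [0.171, -3.136, -0.0]
force: [0.2, 0.6, -0.5]
width: 0.456
```

Run:
```python
from h import *
pose(); d=shot('side'); 
b=cv2.resize(d['color'][150:230,220:310],(720,640)[:2],interpolation=cv2.INTER_CUBIC)
b=cv2.resize(b,(640,569)); cv2.imwrite('pics/c7.png',b[:,:,::-1])
w=shot('wrist'); s=monitor.observe(); M=R.from_rotvec(s['ee_rot']).as_matrix()
for z in(19,0,-24): print(z,np.round(proj(d,s['position']+(M@np.array([[x,y,z] for x in(-9.5,9.5) for y in(21,)]).T).T/1e3)-[220,150],0).tolist())
```

```text
t 11.60 tcp mm [591.3 -72.2  17.6] yaw(tool x) -173.76 tilt 0.05 width 0.456 F [ 0.2  0.6 -0.5] j7 2.00
19 [[35.0, 52.0], [42.0, 53.0]]
0 [[35.0, 47.0], [42.0, 47.0]]
-24 [[35.0, 40.0], [42.0, 41.0]]
```

View pics/c7.png

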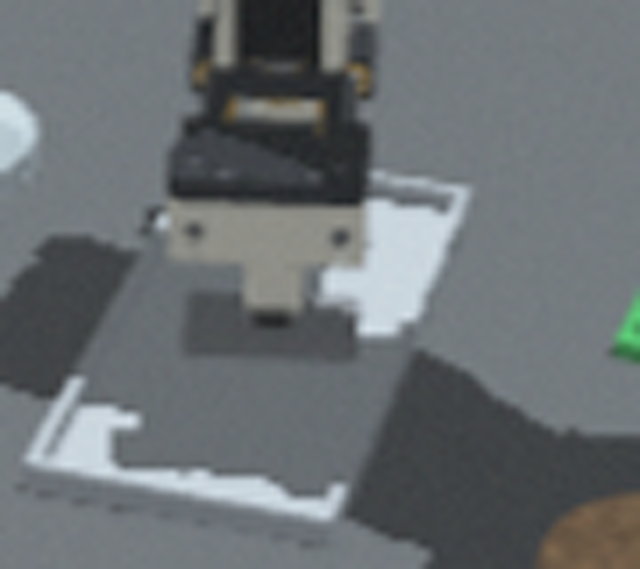

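The fingertips end near crop (270,308), roughly 14 mm behind the reported TCP rather than 19 mm ahead of it. So the tips sit about 33 mm higher than stated. I'll continue down and calibrate by contact.

Call:
move_arm --pt "0 0 -0.4 0 0 0" --pt "0 0 -0.3 0 0 0" --pt "0 0 -0.3 0 0 0" --pt "0 0 0 0 0 0" --pt "0 0 0 0 0 0" --grip 0.46

```text
clock: 12.2
position: [0.5915, -0.0722, 0.0081]
ee_rot: [0.171, -3.137, -0.0]
force: [-0.7, -0.2, 0.1]
width: 0.46
```

Call:
move_arm --pt "0 0 0 0 0 0" --pt "0 0 0 0 0 0" --pt "0 0 0 0 0 0" --pt "0 0 0 0 0 0" --pt "0 0 0 0 0 0" --pt "0 0 0 0 0 0" --grip 0

```text
clock: 12.8
position: [0.5917, -0.0723, 0.0083]
ee_rot: [-0.171, 3.137, -0.0]
force: [0.1, 0.1, 0.3]
width: 0.152
```

Gripped: 0.152 × 92 = 14 mm, the knob. From here the rule is TCP z = underside + about 4 mm. Now lifting to carry it to the mat.

Call:
move_arm --pt "0 0 0 0 0 0" --pt "0 0 1.5 0 0 0" --pt "0 0 3 0 0 0" --pt "0 0 2 0 0 0" --pt "0 0 0 0 0 0" --pt "0 0 0 0 0 0" --grip 0 --force 40

```text
clock: 13.4
position: [0.592, -0.0721, 0.0741]
ee_rot: [-0.171, 3.136, 0.0]
force: [-0.1, 0.1, -0.6]
width: 0.142
```

Run:
```python
from h import *
s=pose(); d=shot('wrist'); m=mask('wrist','blank'); print(m is not None and m.sum())
M=R.from_rotvec(s['ee_rot']).as_matrix()
p,i=fit([(d,m)],'blank',p0=(*s['position'][:2],np.radians(6.2)),z=s['position'][2]-.0043)
np.save('hold.npy',d,allow_pickle=True)
```

```text
t 13.40 tcp mm [592.  -72.1  74.1] yaw(tool x) -173.75 tilt 0.08 width 0.142 F [-0.1  0.1 -0.6] j7 1.97
3524
blank x 593.2 y -72.5 yaw 4.8 z 69.8 IoU [0.674]
```

Call:
move_arm --pt "-3.3 2.4 0 0 0 0" --pt "-3.3 2.4 0 0 0 0" --pt "-3.3 2.4 0 0 0 0" --pt "-3.3 2.4 0 0 0 0" --pt "-3.3 2.2 0 0 0 0" --pt "0 0 -3 0 0 0" --pt "0 0 -2 0 0 0" --pt "0 0 -1.2 0 0 0"

```text
clock: 14.3
position: [0.4252, 0.046, 0.0096]
ee_rot: [0.173, -3.134, 0.001]
force: [0.6, 0.2, -0.6]
width: 0.145
```

Call:
move_arm --pt "0 0 -0.5 0 0 0" --pt "0 0 0 0 0 0" --pt "0 0 0 0 0 0"

```text
clock: 14.6
position: [0.4264, 0.0455, 0.006]
ee_rot: [0.17, -3.136, 0.0]
force: [-0.3, 1.1, -0.0]
width: 0.147
```

Call:
move_arm --pt "0 0 0 0 0 0" --pt "0 0 0 0 0 0" --pt "0 0 0 0 0 0" --grip 0.3

```text
clock: 14.9
position: [0.4267, 0.0458, 0.0063]
ee_rot: [-0.171, 3.137, 0.0]
force: [-0.1, -0.5, -0.7]
width: 0.296
```

Call:
move_arm --pt "0 0 2 0 0 0" --pt "0 0 4 0 0 0" --pt "0 0 4 0 0 0" --pt "2 -2 4 0 0 0" --pt "3 -3 2 0 0 0" --pt "3 -3 0 0 0 0" --pt "0 0 0 0 0 0" --pt "0 0 0 0 0 0"

```text
clock: 15.7
position: [0.5066, -0.035, 0.166]
ee_rot: [0.168, -3.137, 0.0]
force: [0.0, 0.8, -0.5]
width: 0.299
```

Run:
```python
from h import *
s=pose(); d=shot('wrist','pics/w8.png'); np.save('w8.npy',d,allow_pickle=True)
for n in ['blank','green','white','blue']:
    m=mask('wrist',n); 
    if m is None: print(n,None);continue
    fit([(d,m)],n,z={'blank':.002,'blue':.004}.get(n,0))
```

```text
t 15.70 tcp mm [506.6 -35.  166. ] yaw(tool x) -173.87 tilt 0.03 width 0.299 F [ 0.   0.8 -0.5] j7 1.84
blank x 427.2 y 45.8 yaw 5.6 z 2.0 IoU [0.974]
green x 433.5 y -100.5 yaw 168.8 z 0.0 IoU [0.967]
white x 389.9 y -227.1 yaw 138.3 z 0.0 IoU [0.973]
blue x 410.9 y 200.5 yaw -8.1 z 4.0 IoU [0.855]
```

The blank is on the mat, 1 mm off centre. Plan: green and blue interlock in the tray middle, yellow at the right end, orange and white at the left end. Now green.

Call:
move_arm --pt "-2.4 -2.2 -2 0 0 -6" --pt "-2.4 -2.2 -3 0 0 -6" --pt "-2.5 -2.15 -3 0 0 -5.3" --pt "0 0 -3 0 0 0" --pt "0 0 -3 0 0 0" --pt "0 0 -2.2 0 0 0" --pt "0 0 0 0 0 0" --pt "0 0 0 0 0 0" --grip 0.4

```text
clock: 16.75
position: [0.4334, -0.0995, 0.0045]
ee_rot: [-0.302, -3.126, -0.0]
force: [-0.3, -1.6, 0.5]
width: 0.396
```

Call:
move_arm --pt "0 0 0 0 0 0" --pt "0 0 0 0 0 0" --pt "0 0 0 0 0 0" --pt "0 0 0 0 0 0" --pt "0 0 0 0 0 0" --grip 0 --force 40

```text
clock: 17.25
position: [0.4342, -0.0996, 0.0049]
ee_rot: [0.302, 3.126, 0.001]
force: [-0.3, 1.3, 9.3]
width: 0.146
```

Call:
move_arm --pt "0 0 2 0 0 0" --pt "0 0 4 0 0 0" --pt "3 0.5 0 0 0 2.4" --pt "4 1 0 0 0 2.3" --pt "4 1 0 0 0 0" --pt "4 1 0 0 0 0" --pt "4 1 0 0 0 0" --pt "1.3 0 0 0 0 0"

```text
clock: 18.05
position: [0.6406, -0.0519, 0.0641]
ee_rot: [0.168, 3.135, 0.001]
force: [-0.6, -0.4, -0.0]
width: 0.145
```

Call:
move_arm --pt "0 0 0 0 0 0" --pt "0 0 0 0 0 0"

```text
clock: 18.25
position: [0.6356, -0.0552, 0.0639]
ee_rot: [-0.175, -3.135, 0.001]
force: [-0.8, 0.2, -0.6]
width: 0.145
```

Run:
```python
from h import *
s=pose(); d=shot('wrist'); np.save('g.npy',d,allow_pickle=True)
m=mask('wrist','green'); print(m is not None and m.sum())
fit([(d,m)],'green',p0=(*s['position'][:2],np.radians(173.5)),z=s['position'][2]-.004)
```

```text
t 18.25 tcp mm [635.6 -55.2  63.9] yaw(tool x) 173.61 tilt 0.08 width 0.145 F [-0.8  0.2 -0.6] j7 1.79
7154
green x 634.8 y -55.1 yaw 173.7 z 59.9 IoU [0.749]
```

Call:
move_arm --pt "0.05 0 -2 0 0 0" --pt "0 0 -1.5 0 0 0" --pt "0 0 -1.2 0 0 0" --pt "0 0 -0.4 0 0 0" --pt "0 0 -0.4 0 0 0" --pt "0 0 0 0 0 0" --pt "0 0 0 0 0 0"

```text
clock: 19.05
position: [0.6375, -0.0549, 0.0096]
ee_rot: [0.174, 3.136, -0.0]
force: [-0.2, 0.1, -1.1]
width: 0.146
```

Call:
move_arm --pt "0 0 0 0 0 0" --pt "0 0 0 0 0 0" --pt "0 0 0 0 0 0" --grip 0.3

```text
clock: 19.35
position: [0.6373, -0.0547, 0.0094]
ee_rot: [0.174, 3.136, 0.0]
force: [-0.6, 0.8, -0.2]
width: 0.297
```

Call:
move_arm --pt "0 0 2 0 0 0" --pt "0 0 3 0 0 0" --pt "0 0 3 0 0 0" --pt "2 0 3 0 0 0" --pt "3 0 2 0 0 0" --pt "3 0 0 0 0 0" --pt "0 0 0 0 0 0" --pt "0 0 0 0 0 0"

```text
clock: 20.15
position: [0.717, -0.0549, 0.1386]
ee_rot: [-0.174, -3.136, 0.001]
force: [0.4, 0.5, 0.2]
width: 0.296
```

```bash
cat >> h.py <<'E'
def rel(p,t):
    d=np.array(p[:2])-t[:2]; c,s=np.cos(t[2]),np.sin(t[2])
    print('   in tray: tx %.1f ty %.1f dyaw %.1f'%(1e3*(c*d[0]+s*d[1]),1e3*(-s*d[0]+c*d[1]),np.degrees((p[2]-t[2]+np.pi)%(2*np.pi)-np.pi)))
E
python3 - <<'E'
from h import *
s=pose(); d=shot('wrist'); t=np.load('tray.npy')
m=mask('wrist','green'); p,_=fit([(d,m)],'green',z=.004); rel(p,t); tray_fit(d,t)
E
```

```text
t 20.15 tcp mm [717.  -54.9 138.6] yaw(tool x) 173.64 tilt 0.06 width 0.296 F [0.4 0.5 0.2] j7 1.74
green x 636.6 y -54.8 yaw 174.0 z 4.0 IoU [0.965]
   in tray: tx 37.6 ty 18.9 dyaw -179.5
tray x 602.0 y -70.1 yaw -6.43 score 42.8 (start 39.8)
```

Call:
move_arm --pt "-3.1 3.6 0.5 0 0 0" --pt "-3.1 3.6 0.5 0 0 0" --pt "-3.1 3.6 0.5 0 0 0" --pt "-3.1 3.6 0.5 0 0 0" --pt "-3.1 3.6 0 0 0 0" --pt "-3.1 3.6 0 0 0 0" --pt "-3.1 3.6 0 0 0 0" --pt "0 0 0 0 0 0"

```text
clock: 21.05
position: [0.4944, 0.2034, 0.1586]
ee_rot: [-0.159, -3.133, -0.004]
force: [1.4, 0.1, -0.6]
width: 0.299
```

Call:
move_arm --pt "0 0 0 0 0 0" --pt "0 0 0 0 0 0" --pt "0 0 0 0 0 0"

```text
clock: 21.35
position: [0.5009, 0.1956, 0.1593]
ee_rot: [0.179, 3.136, -0.001]
force: [0.2, 0.2, 0.3]
width: 0.3
```

```bash
cat >> h.py <<'E'
HUE={'orange':(6,18),'blue':(100,125),'green':(50,85),'yellow':(22,32)}
def cmask(d,n):
    h=cv2.cvtColor(d['color'],cv2.COLOR_RGB2HSV); a,b=HUE[n]; m=((h[...,0]>=a)&(h[...,0]<=b)&(h[...,1]>120)&(h[...,2]>60)).astype(np.uint8)
    m=cv2.morphologyEx(m,cv2.MORPH_CLOSE,np.ones((3,3))); k,l,st,_=cv2.connectedComponentsWithStats(m); j=1+np.argmax(st[1:,4]); return l==j
E
python3 - <<'E'
from h import *
s=pose(); d=shot('wrist','pics/w9.png'); np.save('w9.npy',d,allow_pickle=True)
for n,q in (('blue',(.4109,.2005,-.14)),('orange',(.4212,.3425,.14))):
    m=mask('wrist',n); 
    if m is not None: fit([(d,m)],n,z=.004); print(m.sum())
    c=cmask(d,n); print(c.sum()); fit([(d,c)],n,p0=q,z=.004)
t=np.load('tray.npy'); D=shot('top'); tray_fit(D,t)
E
```

```text
t 21.35 tcp mm [500.9 195.6 159.3] yaw(tool x) 173.48 tilt 0.03 width 0.300 F [0.2 0.2 0.3] j7 1.23
blue x 410.5 y 195.7 yaw -7.8 z 4.0 IoU [0.979]
3489
3158
blue x 410.7 y 195.5 yaw -7.9 z 4.0 IoU [0.901]
orange x 419.2 y 342.4 yaw 8.5 z 4.0 IoU [0.963]
5108
4509
orange x 419.1 y 342.7 yaw 7.6 z 4.0 IoU [0.866]
tray x 597.2 y -67.6 yaw -6.40 score 66.6 (start 64.9)
```

View pics/w9.png

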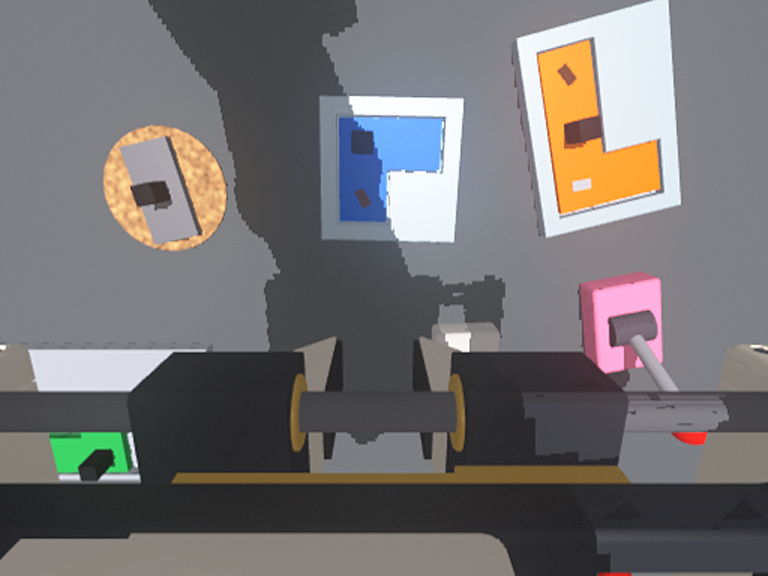

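This view shows the blank centred on the mat at (160,190), the blue knob at (362,142), the orange knob at (583,130), and green in the tray at (95,455). The tray fit from the top camera agrees. Now blue.

Call:
move_arm --pt "-4 0 -2 0 0 -1.3" --pt "-4 0 -3 0 0 0" --pt "-1.05 0 -3 0 0 0" --pt "0 0 -3 0 0 0" --pt "0 0 -2.5 0 0 0" --pt "0 0 -1.6 0 0 0" --pt "0 0 0 0 0 0" --pt "0 0 0 0 0 0" --grip 0.4

```text
clock: 22.35
position: [0.41, 0.1969, 0.0084]
ee_rot: [-0.211, -3.134, 0.001]
force: [0.2, -1.4, -0.1]
width: 0.4
```

Call:
move_arm --pt "0 0 0 0 0 0" --pt "0 0 0 0 0 0" --pt "0 0 0 0 0 0" --pt "0 0 0 0 0 0" --pt "0 0 0 0 0 0" --grip 0 --force 40

```text
clock: 22.85
position: [0.4099, 0.1976, 0.0087]
ee_rot: [0.21, 3.134, 0.001]
force: [-2.3, -0.8, 7.1]
width: 0.142
```

Call:
move_arm --pt "0 0 2 0 0 0" --pt "0 0 4 0 0 0" --pt "2 -4 0 0 0 1.3" --pt "2 -4 0 0 0 0" --pt "2 -4 0 0 0 0" --pt "2 -4 0 0 0 0" --pt "2 -4 0 0 0 0" --pt "2 -4 0 0 0 0"

```text
clock: 23.65
position: [0.5302, -0.0443, 0.0684]
ee_rot: [0.174, 3.137, 0.001]
force: [0.9, -0.2, -0.3]
width: 0.143
```

Call:
move_arm --pt "2.8 -3.9 0 0 0 0" --pt "0 0 0 0 0 0" --pt "0 0 0 0 0 0" --pt "0 0 0 0 0 0"

```text
clock: 24.05
position: [0.5569, -0.0804, 0.0679]
ee_rot: [-0.173, -3.136, -0.001]
force: [-0.5, 0.3, -0.1]
width: 0.148
```

Run:
```python
from h import *
s=pose(); d=shot('wrist'); m=mask('wrist','blue'); print(m is not None and m.sum())
fit([(d,m)],'blue',p0=(*s['position'][:2],np.radians(-6.5)),z=s['position'][2]-.0045)
```

```text
t 24.05 tcp mm [556.9 -80.4  67.9] yaw(tool x) 173.70 tilt 0.09 width 0.148 F [-0.5  0.3 -0.1] j7 1.84
4058
blue x 558.4 y -80.2 yaw -6.3 z 63.4 IoU [0.48]
```

Call:
move_arm --pt "0.08 -0.31 -2 0 0 0" --pt "0 0 -1.5 0 0 0" --pt "0 0 -1.2 0 0 0" --pt "0 0 -0.7 0 0 0" --pt "0 0 -0.5 0 0 0" --pt "0 0 0 0 0 0" --pt "0 0 0 0 0 0"

```text
clock: 24.85
position: [0.5588, -0.0847, 0.0095]
ee_rot: [0.174, 3.136, 0.0]
force: [0.2, 0.2, -0.1]
width: 0.142
```

Call:
move_arm --pt "0 0 0 0 0 0" --pt "0 0 0 0 0 0" --pt "0 0 0 0 0 0" --grip 0.25

```text
clock: 25.15
position: [0.5586, -0.0849, 0.0094]
ee_rot: [0.174, 3.136, 0.0]
force: [0.1, 0.1, 0.1]
width: 0.249
```

Call:
move_arm --pt "0 0 2 0 0 0" --pt "0 0 3 0 0 0" --pt "0 0 3 0 0 0" --pt "3 -1 3 0 0 0" --pt "4 -1 2 0 0 0" --pt "4 -1 0 0 0 0" --pt "4 0 0 0 0 0" --pt "0 0 0 0 0 0"

```text
clock: 25.95
position: [0.7125, -0.1141, 0.1383]
ee_rot: [0.171, 3.135, -0.001]
force: [-0.1, 0.4, -0.7]
width: 0.252
```

Run:
```python
from h import *
s=pose(); d=shot('wrist','pics/w10.png'); t=np.load('tray.npy'); np.save('w10.npy',d,allow_pickle=True)
for n in('green','blue'):
    m=mask('wrist',n)
    if m is not None: p,_=fit([(d,m)],n,z=.004); rel(p,t)
```

```text
t 25.95 tcp mm [ 712.5 -114.1  138.3] yaw(tool x) 173.75 tilt 0.11 width 0.252 F [-0.1  0.4 -0.7] j7 1.82
green x 636.8 y -54.5 yaw 174.1 z 4.0 IoU [0.982]
   in tray: tx 37.7 ty 19.2 dyaw -179.4
blue x 561.6 y -85.2 yaw -6.5 z 4.0 IoU [0.94]
   in tray: tx -33.5 ty -19.8 dyaw 0.0
```

View pics/w10.png

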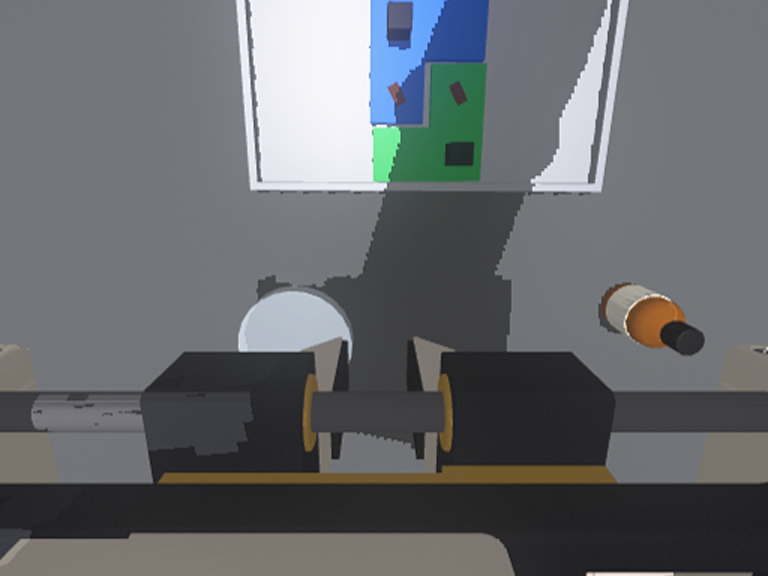

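Blue and green interlock flat with visible gaps, at (430,90). Next, a look at yellow and white.

Call:
move_arm --pt "-2.6 -3.4 0.4 0 0 0" --pt "-2.6 -3.4 0.4 0 0 0" --pt "-2.6 -3.4 0.4 0 0 0" --pt "-2.6 -3.4 0.4 0 0 0" --pt "-2.6 -3.4 0.4 0 0 0" --pt "-2.6 -3.4 0 0 0 0" --pt "-2.6 -3.4 0 0 0 0" --pt "0 0 0 0 0 0" --grip 0.4

```text
clock: 26.9
position: [0.5198, -0.3594, 0.1605]
ee_rot: [-0.191, -3.135, 0.005]
force: [-0.2, 0.0, 0.7]
width: 0.397
```

Call:
move_arm --pt "0 0 0 0 0 0" --pt "0 0 0 0 0 0" --pt "0 0 0 0 0 0"

```text
clock: 27.2
position: [0.5273, -0.3511, 0.1592]
ee_rot: [0.171, 3.137, 0.001]
force: [-0.3, 0.6, -0.1]
width: 0.396
```

Run:
```python
from h import *
s=pose(); d=shot('wrist')
for n in('yellow','white'):
    m=mask('wrist',n)
    if m is not None: p,_=fit([(d,m)],n,z=0)
c=cmask(d,'yellow'); fit([(d,c)],'yellow',z=0)
```

```text
t 27.20 tcp mm [ 527.3 -351.1  159.2] yaw(tool x) 173.77 tilt 0.05 width 0.396 F [-0.3  0.6 -0.1] j7 2.24
yellow x 435.3 y -369.3 yaw 161.3 z 0.0 IoU [0.978]
white x 389.6 y -226.0 yaw 138.0 z 0.0 IoU [0.929]
yellow x 435.5 y -369.3 yaw 161.4 z 0.0 IoU [0.896]
```

Call:
move_arm --pt "-3.2 -0.6 -2 0 0 -4.2" --pt "-3 -0.6 -3 0 0 -4.2" --pt "-3 -0.6 -3 0 0 -4" --pt "0 0 -3 0 0 0" --pt "0 0 -2.5 0 0 0" --pt "0 0 -2 0 0 0" --pt "0 0 0 0 0 0" --pt "0 0 0 0 0 0"

```text
clock: 28.15
position: [0.4346, -0.3708, 0.0044]
ee_rot: [-0.511, -3.099, -0.0]
force: [-0.4, 0.6, -0.1]
width: 0.4
```

Call:
move_arm --pt "0 0 0 0 0 0" --pt "0 0 0 0 0 0" --pt "0 0 0 0 0 0" --pt "0 0 0 0 0 0" --pt "0 0 0 0 0 0" --grip 0 --force 40

```text
clock: 28.65
position: [0.435, -0.3709, 0.0049]
ee_rot: [0.512, 3.098, -0.0]
force: [-0.3, 1.3, 7.0]
width: 0.148
```

Call:
move_arm --pt "0 0 2 0 0 0" --pt "0 0 4 0 0 0" --pt "3.2 4 0 0 0 4" --pt "3.2 4 0 0 0 4" --pt "3.2 4 0 0 0 4.1" --pt "3.2 4 0 0 0 0" --pt "3.2 4 0 0 0 0" --pt "3.2 4.1 0 0 0 0"

```text
clock: 29.45
position: [0.6224, -0.1344, 0.0644]
ee_rot: [0.183, 3.136, -0.0]
force: [0.6, -1.0, -0.3]
width: 0.147
```

Call:
move_arm --pt "0 0 0 0 0 0" --pt "0 0 0 0 0 0" --pt "0 0 0 0 0 0"

```text
clock: 29.75
position: [0.6206, -0.1374, 0.0642]
ee_rot: [-0.184, -3.136, 0.001]
force: [-0.1, -0.1, -1.1]
width: 0.149
```

Run:
```python
from h import *
s=pose(); d=shot('wrist'); m=mask('wrist','yellow'); print(m is not None and m.sum())
fit([(d,m)],'yellow',p0=(*s['position'][:2],np.radians(173.5)),z=s['position'][2]-.0045)
```

```text
t 29.75 tcp mm [ 620.6 -137.4   64.2] yaw(tool x) 173.27 tilt 0.06 width 0.149 F [-0.1 -0.1 -1.1] j7 1.92
7163
yellow x 620.2 y -137.4 yaw 172.8 z 59.7 IoU [0.752]
```

Call:
move_arm --pt "0.67 0.88 0 0 0 0.3" --pt "0 0 -2 0 0 0" --pt "0 0 -1.5 0 0 0" --pt "0 0 -1.2 0 0 0" --pt "0 0 -0.5 0 0 0" --pt "0 0 -0.4 0 0 0" --pt "0 0 0 0 0 0" --pt "0 0 0 0 0 0"

```text
clock: 30.65
position: [0.6279, -0.1277, 0.009]
ee_rot: [-0.175, -3.137, -0.0]
force: [-2.6, 0.1, 5.2]
width: 0.147
```

Call:
move_arm --pt "0 0 0 0 0 0" --pt "0 0 0 0 0 0" --pt "0 0 0 0 0 0" --grip 0.25

```text
clock: 30.95
position: [0.6284, -0.1275, 0.0084]
ee_rot: [0.174, 3.136, -0.0]
force: [0.8, -0.1, 0.2]
width: 0.246
```

Call:
move_arm --pt "0 0 2 0 0 0" --pt "0 0 3 0 0 0" --pt "0 0 3 0 0 0" --pt "3 2 3 0 0 0" --pt "3 2 2 0 0 0" --pt "3 2 1 0 0 0" --pt "0 0 0 0 0 0" --pt "0 0 0 0 0 0"

```text
clock: 31.75
position: [0.7183, -0.0668, 0.1478]
ee_rot: [-0.172, -3.137, 0.001]
force: [0.1, -0.5, -0.5]
width: 0.248
```

Run:
```python
from h import *
s=pose(); d=shot('wrist'); t=np.load('tray.npy')
for n in('green','blue','yellow'):
    m=mask('wrist',n)
    if m is not None: p,_=fit([(d,m)],n,z=.004); rel(p,t)
```

```text
t 31.75 tcp mm [718.3 -66.8 147.8] yaw(tool x) 173.73 tilt 0.02 width 0.248 F [ 0.1 -0.5 -0.5] j7 1.76
green x 636.8 y -55.0 yaw 173.7 z 4.0 IoU [0.983]
   in tray: tx 37.8 ty 18.7 dyaw -179.8
blue x 559.0 y -84.9 yaw -6.4 z 4.0 IoU [0.966]
   in tray: tx -36.1 ty -19.8 dyaw 0.1
yellow x 627.2 y -128.0 yaw 173.8 z 4.0 IoU [0.978]
   in tray: tx 36.5 ty -54.9 dyaw -179.8
```

Call:
move_arm --pt "-2.1 4.1 0.2 0 0 0" --pt "-2.1 4.1 0.2 0 0 2" --pt "-2.1 4.1 0.2 0 0 2" --pt "-2.1 4.1 0.2 0 0 2" --pt "-2.1 4.1 0.2 0 0 2" --pt "-2.1 4.1 0 0 0 2" --pt "-2.1 4.1 0 0 0 2" --pt "-2.1 4.1 0 0 0 2" --grip 0.4

```text
clock: 32.75
position: [0.5488, 0.2611, 0.1584]
ee_rot: [0.209, -3.135, -0.0]
force: [-0.3, 0.4, -0.1]
width: 0.401
```

Call:
move_arm --pt "-2.1 4.1 0 0 0 0" --pt "-1 3 0 0 0 0" --pt "0 0 0 0 0 0" --pt "0 0 0 0 0 0" --pt "0 0 0 0 0 0"

```text
clock: 33.25
position: [0.5198, 0.3295, 0.1583]
ee_rot: [-0.205, 3.135, -0.001]
force: [0.2, -0.0, 0.6]
width: 0.399
```

Run:
```python
from h import *
s=pose(); d=shot('wrist')
m=mask('wrist','orange'); fit([(d,m)],'orange',z=.004)
fit([(d,cmask(d,'orange'))],'orange',p0=(.419,.3426,.14),z=.004)
m=mask('wrist','mould_long');
```

```text
t 33.25 tcp mm [519.8 329.5 158.3] yaw(tool x) -172.50 tilt 0.05 width 0.399 F [ 0.2 -0.   0.6] j7 1.29
orange x 419.4 y 341.5 yaw 8.6 z 4.0 IoU [0.975]
orange x 419.0 y 342.6 yaw 8.0 z 4.0 IoU [0.]
```

Call:
move_arm --pt "-3.4 0.4 -2 0 0 0.9" --pt "-3.4 0.4 -3 0 0 0" --pt "-3.2 0.4 -3 0 0 0" --pt "0 0 -3 0 0 0" --pt "0 0 -2.5 0 0 0" --pt "0 0 -1.5 0 0 0" --pt "0 0 0 0 0 0" --pt "0 0 0 0 0 0"

```text
clock: 34.2
position: [0.4197, 0.3431, 0.0085]
ee_rot: [-0.232, 3.133, -0.0]
force: [0.1, -0.0, 0.5]
width: 0.399
```

Call:
move_arm --pt "0 0 0 0 0 0" --pt "0 0 0 0 0 0" --pt "0 0 0 0 0 0" --pt "0 0 0 0 0 0" --pt "0 0 0 0 0 0" --grip 0 --force 40

```text
clock: 34.7
position: [0.4193, 0.3432, 0.0088]
ee_rot: [-0.233, 3.133, -0.0]
force: [-0.5, -1.4, 5.9]
width: 0.144
```

Call:
move_arm --pt "0 0 2 0 0 0" --pt "0 0 4 0 0 0" --pt "0 -4 0 0 0 -3" --pt "0 -4 0 0 0 -3" --pt "0 -4 0 0 0 -3" --pt "0 -4 0 0 0 -3" --pt "1 -4 0 0 0 -2.9" --pt "3 -3 0 0 0 0"

```text
clock: 35.5
position: [0.4565, 0.1116, 0.0683]
ee_rot: [-0.177, -3.134, -0.001]
force: [1.7, 1.7, -0.6]
width: 0.145
```

Call:
move_arm --pt "3.6 -3 0 0 0 0" --pt "3.6 -3 0 0 0 0" --pt "3.6 -3 0 0 0 0" --pt "3.6 -3.6 0 0 0 0" --pt "0 0 0 0 0 0" --pt "0 0 0 0 0 0" --pt "0 0 0 0 0 0"

```text
clock: 36.2
position: [0.6017, -0.0108, 0.068]
ee_rot: [-0.173, -3.136, -0.001]
force: [0.4, 0.4, -0.6]
width: 0.145
```

Run:
```python
from h import *
s=pose(); d=shot('wrist'); m=mask('wrist','orange'); print(m is not None and m.sum())
fit([(d,m)],'orange',p0=(*s['position'][:2],np.radians(-6.5)),z=s['position'][2]-.0045)
```

```text
t 36.20 tcp mm [601.7 -10.8  68. ] yaw(tool x) 173.68 tilt 0.07 width 0.145 F [ 0.4  0.4 -0.6] j7 1.72
5774
orange x 601.6 y -7.4 yaw -1.6 z 63.5 IoU [0.609]
```

Run:
```python
from h import *
s=pose(); d=shot('wrist'); im=cv2.resize(d['color'],(768,576),interpolation=cv2.INTER_CUBIC)
P=np.array([(-54,-17,8),(54,-17,8),(54,54,8),(20,54,8),(20,17,8),(-54,17,8)])
uv=proj(d,world((s['position'][0],s['position'][1],np.radians(-6.3),s['position'][2]-.0045),P))*1.5
cv2.polylines(im,[np.round(uv).astype(int)],True,(255,0,255),1); cv2.imwrite('pics/o12.png',im[:,:,::-1])
```

```text
t 36.30 tcp mm [601.7 -10.2  68.2] yaw(tool x) 173.75 tilt 0.07 width 0.144 F [-0.4  0.6 -0.1] j7 1.72
```

View pics/o12.png

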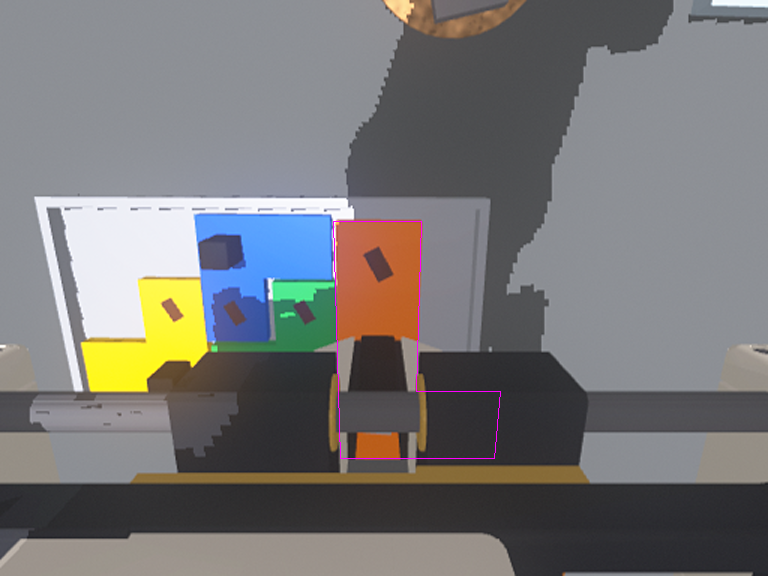

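The held orange tile matches the overlay exactly at (378,280), so I'll place it.

Call:
move_arm --pt "0.18 -0.38 0 0 0 -0.2" --pt "0 0 -2 0 0 0" --pt "0 0 -1.5 0 0 0" --pt "0 0 -1.2 0 0 0" --pt "0 0 -0.7 0 0 0" --pt "0 0 -0.55 0 0 0" --pt "0 0 0 0 0 0" --pt "0 0 0 0 0 0"

```text
clock: 37.15
position: [0.6046, -0.0156, 0.0089]
ee_rot: [0.18, 3.136, 0.0]
force: [0.0, -0.6, -0.2]
width: 0.15
```

Call:
move_arm --pt "0 0 0 0 0 0" --pt "0 0 0 0 0 0" --pt "0 0 0 0 0 0" --grip 0.25

```text
clock: 37.45
position: [0.6043, -0.0155, 0.0088]
ee_rot: [0.18, 3.136, 0.0]
force: [-1.0, 0.5, 0.8]
width: 0.247
```

Call:
move_arm --pt "0 0 2 0 0 0" --pt "0 0 3 0 0 0" --pt "0 0 3 0 0 0" --pt "4 -1 3 0 0 0" --pt "4 -1 2 0 0 0" --pt "3 -1 0 0 0 0" --pt "0 0 0 0 0 0" --pt "0 0 0 0 0 0"

```text
clock: 38.25
position: [0.7132, -0.0457, 0.1374]
ee_rot: [-0.181, -3.135, 0.0]
force: [-0.8, 0.4, -0.3]
width: 0.25
```

Run:
```python
from h import *
s=pose(); d=shot('wrist'); t=np.load('tray.npy')
for n in('green','blue','yellow','orange'):
    m=mask('wrist',n)
    if m is not None: p,_=fit([(d,m)],n,z=.004); rel(p,t)
```

```text
t 38.25 tcp mm [713.2 -45.7 137.4] yaw(tool x) 173.41 tilt 0.06 width 0.250 F [-0.8  0.4 -0.3] j7 1.72
green x 636.5 y -54.9 yaw 173.8 z 4.0 IoU [0.972]
   in tray: tx 37.4 ty 18.8 dyaw -179.7
blue x 559.2 y -85.1 yaw -6.8 z 4.0 IoU [0.975]
   in tray: tx -35.9 ty -20.0 dyaw -0.3
yellow x 627.3 y -127.9 yaw 173.6 z 4.0 IoU [0.939]
   in tray: tx 36.5 ty -54.8 dyaw -180.0
orange x 603.7 y -15.4 yaw -6.9 z 4.0 IoU [0.969]
   in tray: tx 0.4 ty 54.3 dyaw -0.4
```

Call:
move_arm --pt "-3.2 -3 0.3 0 0 -4.4" --pt "-3.2 -3 0.3 0 0 -4.4" --pt "-3.2 -3 0.3 0 0 -4.4" --pt "-3.2 -3 0.3 0 0 -4.4" --pt "-3.2 -3 0.3 0 0 -4.4" --pt "-3.2 -3 0.3 0 0 -4.4" --pt "-3.2 -3 0 0 0 -4.4" --pt "-3.2 -3 0 0 0 -4.4" --grip 0.4

```text
clock: 39.3
position: [0.4559, -0.2858, 0.1565]
ee_rot: [1.123, 2.933, 0.001]
force: [-0.4, -0.7, 0.1]
width: 0.4
```

Call:
move_arm --pt "0 0 0 0 0 0" --pt "0 0 0 0 0 0" --pt "0 0 0 0 0 0"

```text
clock: 39.6
position: [0.4583, -0.2842, 0.1562]
ee_rot: [1.116, 2.936, 0.001]
force: [0.1, 0.2, 0.3]
width: 0.403
```

Run:
```python
from h import *
s=pose(); d=shot('wrist')
m=mask('wrist','white'); fit([(d,m)],'white',z=0)
```

```text
t 39.60 tcp mm [ 458.3 -284.2  156.2] yaw(tool x) 138.36 tilt 0.06 width 0.403 F [0.1 0.2 0.3] j7 1.66
white x 389.7 y -225.7 yaw 137.6 z 0.0 IoU [0.974]
```

Call:
move_arm --pt "-2.3 2 -2 0 0 -0.7" --pt "-2.3 2 -3 0 0 0" --pt "-2.25 1.85 -3 0 0 0" --pt "0 0 -3 0 0 0" --pt "0 0 -2.5 0 0 0" --pt "0 0 -1.7 0 0 0" --pt "0 0 0 0 0 0" --pt "0 0 0 0 0 0"

```text
clock: 40.5
position: [0.3893, -0.2266, 0.0043]
ee_rot: [-1.136, -2.928, 0.0]
force: [0.9, -0.6, 0.1]
width: 0.399
```

Call:
move_arm --pt "0 0 0 0 0 0" --pt "0 0 0 0 0 0" --pt "0 0 0 0 0 0" --pt "0 0 0 0 0 0" --pt "0 0 0 0 0 0" --grip 0 --force 40

```text
clock: 41.0
position: [0.3895, -0.2268, 0.0046]
ee_rot: [1.137, 2.928, 0.001]
force: [-0.4, 1.8, 7.3]
width: 0.144
```

Call:
move_arm --pt "0 0 2 0 0 0" --pt "0 0 4 0 0 0" --pt "2.5 3.1 0 0 0 6" --pt "2.5 3.1 0 0 0 6" --pt "2.5 3.1 0 0 0 6" --pt "2.5 3.1 0 0 0 6" --pt "2.5 3.1 0 0 0 6" --pt "2.5 3.1 0 0 0 5.8"

```text
clock: 41.8
position: [0.5397, -0.0394, 0.0642]
ee_rot: [0.176, 3.137, 0.0]
force: [0.9, -1.3, 0.1]
width: 0.146
```

Call:
move_arm --pt "2.5 3.1 0 0 0 0" --pt "2.4 3.3 0 0 0 0" --pt "0 0 0 0 0 0" --pt "0 0 0 0 0 0" --pt "0 0 0 0 0 0"

```text
clock: 42.3
position: [0.5872, 0.0219, 0.0641]
ee_rot: [-0.185, -3.135, 0.001]
force: [0.5, -0.3, -1.3]
width: 0.142
```

Run:
```python
from h import *
s=pose(); d=shot('wrist'); m=mask('wrist','white'); print(m is not None and m.sum())
if m is not None: fit([(d,m)],'white',p0=(*s['position'][:2],np.radians(173.5)),z=s['position'][2]-.0045)
```

```text
t 42.30 tcp mm [587.2  21.9  64.1] yaw(tool x) 173.26 tilt 0.06 width 0.142 F [ 0.5 -0.3 -1.3] j7 1.67
3647
white x 586.7 y 22.0 yaw 173.2 z 59.6 IoU [0.685]
```

Call:
move_arm --pt "0.27 0.25 0 0 0 0.2" --pt "0 0 -2 0 0 0" --pt "0 0 -1.5 0 0 0" --pt "0 0 -1.2 0 0 0" --pt "0 0 -0.5 0 0 0" --pt "0 0 -0.35 0 0 0" --pt "0 0 0 0 0 0" --pt "0 0 0 0 0 0"

```text
clock: 43.2
position: [0.5911, 0.0255, 0.009]
ee_rot: [0.177, 3.136, 0.0]
force: [0.1, -0.4, 0.0]
width: 0.146
```

Call:
move_arm --pt "0 0 0 0 0 0" --pt "0 0 0 0 0 0" --pt "0 0 0 0 0 0" --grip 0.22

```text
clock: 43.5
position: [0.5908, 0.0257, 0.0087]
ee_rot: [0.177, 3.136, 0.0]
force: [0.7, 0.7, 0.5]
width: 0.218
```

Call:
move_arm --pt "0 0 2 0 0 0" --pt "0 0 3 0 0 0" --pt "0 0 3 0 0 0" --pt "4 -2 3 0 0 0" --pt "4 -2 2 0 0 0" --pt "4 -2 2 0 0 0" --pt "0 0 0 0 0 0" --pt "0 0 0 0 0 0"

```text
clock: 44.3
position: [0.7082, -0.0339, 0.1564]
ee_rot: [0.179, 3.136, -0.001]
force: [-0.9, -0.2, -0.6]
width: 0.223
```

Run:
```python
from h import *
s=pose(); d=shot('wrist','pics/w13.png'); t=np.load('tray.npy')
for n in('green','blue','yellow','orange','white'):
    m=mask('wrist',n)
    if m is not None: p,_=fit([(d,m)],n,z=.004); rel(p,t)
```

```text
t 44.30 tcp mm [708.2 -33.9 156.4] yaw(tool x) 173.47 tilt 0.03 width 0.223 F [-0.9 -0.2 -0.6] j7 1.71
green x 608.4 y 246.7 yaw 179.3 z 4.0 IoU [0.372]
   in tray: tx -24.6 ty 315.3 dyaw -174.2
blue x 559.6 y -85.4 yaw -6.7 z 4.0 IoU [0.975]
   in tray: tx -35.5 ty -20.2 dyaw -0.2
yellow x 627.6 y -128.1 yaw 173.3 z 4.0 IoU [0.964]
   in tray: tx 36.9 ty -54.9 dyaw 179.8
orange x 603.9 y -15.4 yaw -7.0 z 4.0 IoU [0.97]
   in tray: tx 0.6 ty 54.4 dyaw -0.5
white x 589.9 y 25.9 yaw -6.5 z 4.0 IoU [0.971]
   in tray: tx -17.9 ty 93.8 dyaw 0.0
```

View pics/w13.png

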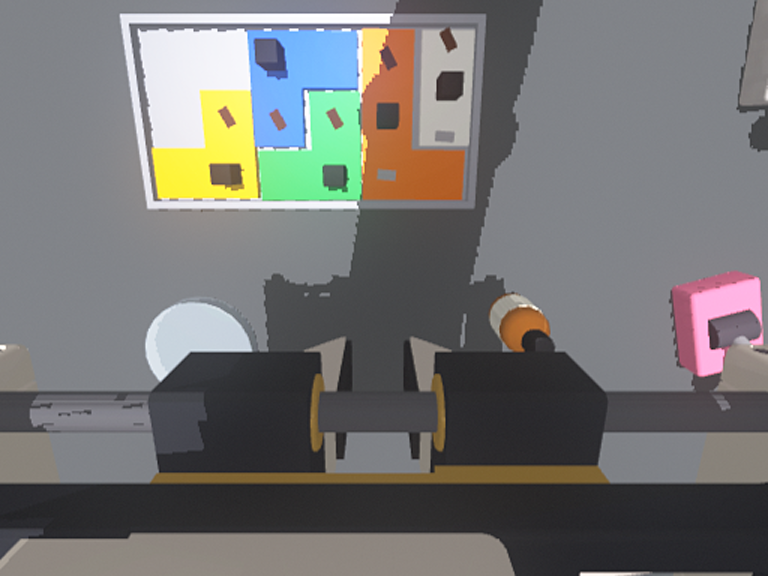

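All five tiles lie flat in the tray: white (447,85), orange (387,115), green (335,176), blue (268,52), yellow (225,173). The odd green fit came from a false mask. Now I'll look at the lamp and recheck the blank.

Call:
move_arm --pt "0 4 0.3 0 0 1" --pt "0 4 0 0 0 1" --pt "0 4 0 0 0 1" --pt "0 4 0 0 0 1" --pt "0 4 0 0 0 1" --pt "0 4 0 0 0 1" --pt "0 0 0 0 0 0" --pt "0 0 0 0 0 0" --grip 0

```text
clock: 45.4
position: [0.7069, 0.2091, 0.159]
ee_rot: [-0.008, -3.141, -0.0]
force: [-0.1, -0.5, -0.3]
width: 0.004
```

Run:
```python
from h import *
s=pose(); W=shot('wrist','pics/w14.png'); D=shot('top'); E=shot('side')
m=mask('top','blank'); print('blank top',m is not None and fit([(D,m)],'blank',z=.002)[0])
def reds(d):
    h=cv2.cvtColor(d['color'],cv2.COLOR_RGB2HSV); m=(((h[...,0]<5)|(h[...,0]>175))&(h[...,1]>200)&(h[...,2]>90)).astype(np.uint8)
    k,l,st,c=cv2.connectedComponentsWithStats(m); return [c[i] for i in range(1,k) if st[i,4]>12]
rt,rs,rw=reds(D),reds(E),reds(W); print(np.round(rt).tolist(),np.round(rs).tolist(),np.round(rw).tolist())
def tri(v):
    A=np.zeros((3,3));b=np.zeros(3)
    for d,uv in v:
        Rm,t=d['M'][:,:3],d['M'][:,3];o=-Rm.T@t;w=Rm.T@np.array([(uv[0]-d['cx'])/d['fx'],(uv[1]-d['cy'])/d['fy'],1]);w/=np.linalg.norm(w);Q=np.eye(3)-np.outer(w,w);A+=Q;b+=Q@o
    return np.linalg.solve(A,b)
n=lambda r,q:min(r,key=lambda c:np.hypot(*(c-q)))
a,b=n(rt,(170.2,183.7)),n(rs,(220,247.6))
x=tri([(D,a),(E,b)]); print('ball',np.round(x*1e3,1),'reproj',proj(D,[x])-a,proj(E,[x])-b,'in wrist',proj(W,[x]))
m=mask('wrist','lamp_base')
for o in outline_of('wrist','lamp_base'): print(o['p'],o['rect'])
```

```text
t 45.40 tcp mm [706.9 209.1 159. ] yaw(tool x) 179.72 tilt 0.05 width 0.004 F [-0.1 -0.5 -0.3] j7 1.46
blank x 426.6 y 47.1 yaw 7.1 z 2.0 IoU [0.9]
blank top [0.42656611 0.04705261 0.12338969 0.002     ]
[[398.0, 172.0], [170.0, 183.0]] [] [[478.0, 69.0], [403.0, 225.0]]Traceback (most recent call last):
  File "<stdin>", line 14, in <module>
  File "<stdin>", line 13, in <lambda>
ValueError: min() iterable argument is empty
```

View pics/w14.png

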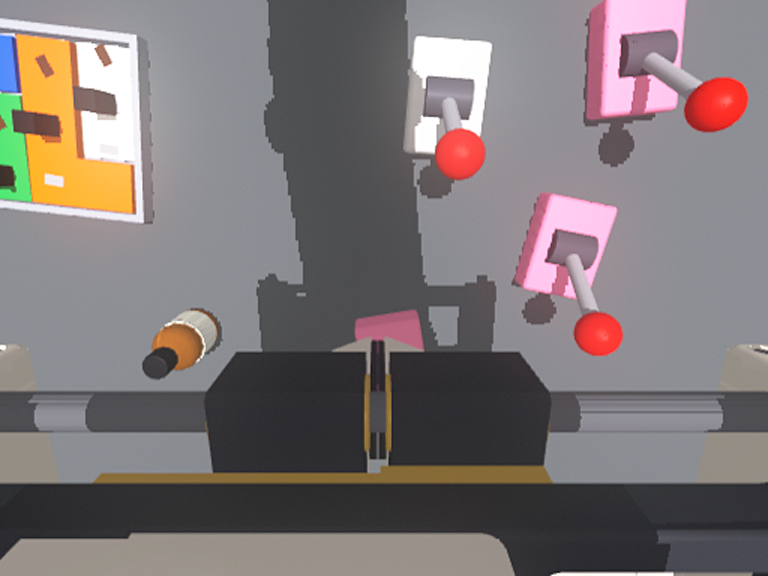

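The white lamp's ball is at (460,154) and its pivot at (449,97). A pink lamp's base lies under the gripper at (390,330), lower than the fingers.

Run:
```python
from h import *
W=shot('wrist'); r=lambda u,v,z:np.round(ray(W,((u+.5)/1.5-.5,(v+.5)/1.5-.5),z)*1e3,1)
print('ball',r(460,154,.092),'pivot',r(449,97,.025)); 
for q in((418,36),(491,41),(480,155),(407,152)): print('corner',r(*q,.025))
o=[o for o in outline_of('wrist','lamp_base') if 260<o['rect'][0]+o['rect'][2]/2<340 and o['rect'][1]<80]
for a in o: print(round(a['p'],2),a['rect'])
D=shot('top'); print('ball top',ray(D,(170,183),.092)*1e3)
s=pose(); print('shut finger',s['width'])
```

```text
ball [627.9 249.7  92. ] pivot [591. 253.  25.]
corner [555.4 232.2  25. ]
corner [558.7 278.3  25. ]
corner [627.4 275.2  25. ]
corner [625.  225.9  25. ]
0.55 [273.2, 23.2, 58.3, 94.4]
ball top [628.54814995 255.60281487  92.        ]
t 45.75 tcp mm [708.  205.9 159.7] yaw(tool x) 179.45 tilt 0.01 width 0.003 F [ 0.1 -0.6 -0.1] j7 1.46
shut finger 0.003203330710917385
```

Call:
move_arm --pt "-1.7 2.2 -1 0 0 0" --pt "-1.6 2.3 -1 0 0 0" --pt "0 0 -3 0 0 0" --pt "0 0 -3 0 0 0" --pt "0 0 -2 0 0 0" --pt "0 0 0 0 0 0" --pt "0 0 0 0 0 0"

```text
clock: 46.45
position: [0.6752, 0.2516, 0.06]
ee_rot: [0.014, 3.141, -0.0]
force: [0.6, -0.2, 1.2]
width: 0.005
```

Run:
```python
from h import *
s=pose(); W=shot('wrist'); D=shot('side'); im=cv2.resize(W['color'][100:300,120:400],(560,400)); b=cv2.resize(D['color'][210:310,180:280],(400,400),interpolation=cv2.INTER_CUBIC)
cv2.imwrite('pics/l15.png',cv2.resize(np.hstack([im,b]),(800,333))[:,:,::-1])
```

```text
t 46.45 tcp mm [675.2 251.6  60. ] yaw(tool x) 179.50 tilt 0.01 width 0.005 F [ 0.6 -0.2  1.2] j7 1.43
```

View pics/l15.png

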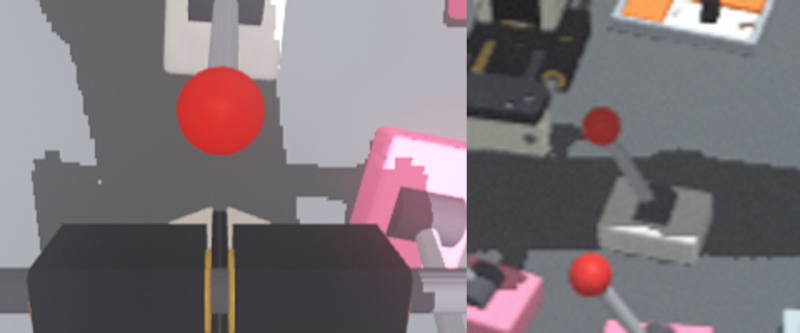

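Call:
move_arm --pt "1 0 0 0 0 0" --pt "0 0 -1.5 0 0 0" --pt "-1.5 0 0 0 0 0" --pt "-1.5 0 0 0 0 0" --pt "-1.5 0.1 0 0 0 0" --pt "-1.5 0.1 0 0 0 0" --pt "-1 0.1 0 0 0 0" --pt "0 0 0 0 0 0"

```text
clock: 47.35
position: [0.6136, 0.2555, 0.0441]
ee_rot: [-0.011, -3.14, -0.0]
force: [-0.1, -0.1, -0.2]
width: 0.002
```

Call:
move_arm --pt "-1 0 0 0 0 0" --pt "0 0 0 0 0 0"

```text
clock: 47.55
position: [0.604, 0.2551, 0.0442]
ee_rot: [-0.012, -3.141, 0.0]
force: [-0.5, -0.0, -0.3]
width: 0.004
```

Run:
```python
from h import *
s=pose(); W=shot('wrist'); h=cv2.cvtColor(W['color'],cv2.COLOR_RGB2HSV); m=(((h[...,0]<5)|(h[...,0]>175))&(h[...,1]>200)&(h[...,2]>90)).astype(np.uint8)
k,l,st,c=cv2.connectedComponentsWithStats(m)
for i in range(1,k):
    if st[i,4]>40: print(st[i].tolist(),np.round(c[i]),np.round(ray(W,c[i],.095)*1e3,1))
```

```text
t 47.55 tcp mm [604.  255.1  44.2] yaw(tool x) 179.54 tilt 0.05 width 0.004 F [-0.5 -0.  -0.3] j7 1.41
[224, 215, 58, 45, 811] [250. 234.] [584.1 254.8  95. ]
```

Call:
move_arm --pt "-1 0 0 0 0 0" --pt "-1 0 0 0 0 0" --pt "-0.4 0 0 0 0 0" --pt "0 0 0 0 0 0"

```text
clock: 48.0
position: [0.583, 0.2554, 0.0456]
ee_rot: [0.013, 3.136, 0.002]
force: [7.8, 1.1, -0.8]
width: 0.003
```

Call:
move_arm --pt "-0.3 0 0 0 0 0" --pt "-0.2 0 0 0 0 0" --pt "0 0 0 0 0 0"

```text
clock: 48.3
position: [0.5817, 0.2557, 0.0466]
ee_rot: [0.014, 3.13, 0.004]
force: [17.8, 2.0, -3.0]
width: 0.009
```

```bash
cat > ball.py <<'E'
from h import *
s=pose(); W=shot('wrist'); h=cv2.cvtColor(W['color'],cv2.COLOR_RGB2HSV); m=(((h[...,0]<5)|(h[...,0]>175))&(h[...,1]>200)&(h[...,2]>90)).astype(np.uint8)
k,l,st,c=cv2.connectedComponentsWithStats(m)
for i in range(1,k):
    if st[i,4]>40: print(st[i].tolist(),np.round(c[i]),np.round(ray(W,c[i],.092)*1e3,1))
E
python3 ball.py
```

```text
t 48.30 tcp mm [581.7 255.7  46.6] yaw(tool x) 179.49 tilt 0.70 width 0.009 F [17.8  2.  -3. ] j7 1.39
[230, 194, 53, 46, 1423] [254. 218.] [555.3 257.2  92. ]
```

Call:
move_arm --pt "1.5 0 0 0 0 0" --pt "3 0 0 0 0 0" --pt "3 0 2 0 0 0" --pt "2 0 3 0 0 0" --pt "2 -1 4 0 0 0" --pt "2 -2 3 0 0 0" --pt "0 0 0 0 0 0" --pt "0 0 0 0 0 0"

```text
clock: 49.15
position: [0.7107, 0.2242, 0.1648]
ee_rot: [0.015, 3.141, 0.001]
force: [-1.2, 0.6, -0.2]
width: 0.005
```

```bash
python3 ball.py
python3 - <<'E'
from h import *
W=shot('wrist'); r=lambda u,v,z:ray(W,(u,v),z)*1e3
D=shot('top'); t=np.load('tray.npy')
E=shot('side')
a=cv2.resize(D['color'][150:300,110:410],(800,400),interpolation=cv2.INTER_CUBIC); w=cv2.resize(W['color'][:230,150:],(400,254)); e=cv2.resize(E['color'][130:360,130:400],(400,340))
c=np.zeros((600,800,3),np.uint8); c[:346]=cv2.resize(a,(800,346)); c[346:,:400]=w; c[346:,400:]=cv2.resize(e,(400,254))
cv2.imwrite('pics/f16.png',c[:,:,::-1])
for n,z in(('green',.004),('blue',.004),('yellow',.004),('orange',.004),('white',.004),('blank',.002)):
    m=mask('top',n)
    if m is not None: p,_=fit([(D,m)],n,z=z); rel(p,t)
E
```

```text
t 49.15 tcp mm [710.7 224.2 164.8] yaw(tool x) 179.45 tilt 0.02 width 0.005 F [-1.2  0.6 -0.2] j7 1.44
[439, 47, 34, 35, 770] [455.  63.] [602.2 384.6  92. ]
[247, 306, 9, 9, 55] [250. 310.] [827.4 222.4  92. ]
green x 637.9 y -53.5 yaw 173.1 z 4.0 IoU [0.919]
   in tray: tx 38.7 ty 20.4 dyaw 179.6
blue x 560.3 y -84.3 yaw -6.0 z 4.0 IoU [0.89]
   in tray: tx -34.9 ty -19.1 dyaw 0.5
yellow x 628.6 y -126.3 yaw 171.7 z 4.0 IoU [0.918]
   in tray: tx 37.7 ty -53.0 dyaw 178.2
orange x 604.8 y -13.5 yaw -6.5 z 4.0 IoU [0.867]
   in tray: tx 1.3 ty 56.4 dyaw -0.0
white x 591.0 y 26.7 yaw -5.3 z 4.0 IoU [0.92]
   in tray: tx -17.0 ty 94.7 dyaw 1.2
blank x 426.5 y 47.6 yaw 4.3 z 2.0 IoU [0.88]
   in tray: tx -182.7 ty 96.9 dyaw 10.8
```

View pics/f16.png

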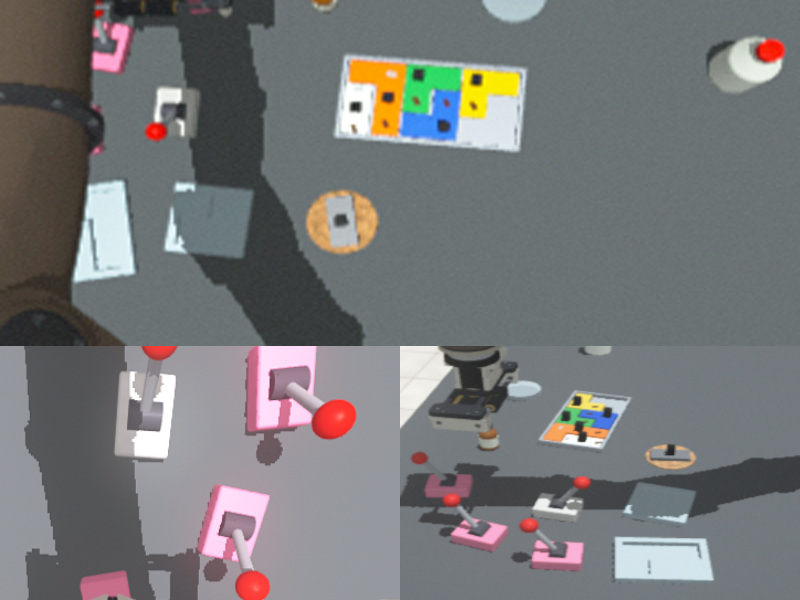

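The lever now leans to on, the tiles and blank are in place, and the pink switches are untouched. I'll measure the ball properly to confirm full travel.

Call:
move_arm --pt "-3 0 0.5 0 0 0" --pt "-3 0 0 0 0 0" --pt "-2 0 0 0 0 0" --pt "0 0 0 0 0 0" --pt "0 0 0 0 0 0" --pt "0 0 0 0 0 0"

```text
clock: 50.25
position: [0.6317, 0.225, 0.1696]
ee_rot: [0.013, 3.141, -0.0]
force: [-0.4, 0.4, -0.2]
width: 0.002
```

```bash
python3 ball.py
python3 - <<'E'
from h import *
D=shot('top'); h=cv2.cvtColor(D['color'],cv2.COLOR_RGB2HSV); m=(((h[...,0]<6)|(h[...,0]>174))&(h[...,1]>180)&(h[...,2]>80)).astype(np.uint8)
k,l,st,c=cv2.connectedComponentsWithStats(m)
for i in range(1,k):
    if st[i,4]>12: print(np.round(c[i],1),np.round(ray(D,c[i],.092)*1e3,1))
E
```

```text
t 50.25 tcp mm [631.7 225.  169.6] yaw(tool x) 179.53 tilt 0.05 width 0.002 F [-0.4  0.4 -0.2] j7 1.40
[421, 150, 28, 28, 521] [434. 164.] [603.4 385.1  92. ]
[364, 289, 17, 13, 145] [372. 296.] [736.3 345.3  92. ]
[179.1 125.9] [819.2 229.6  92. ]
[398.4 171.5] [ 648.5 -471.7   92. ]
[168.  206.8] [551.9 260.3  92. ]
```

The ball travelled 76.6 mm in the top view; full swing is 76.7 mm, so the lever is fully on.

```bash
python3 -c "
from cell import workorder
print(workorder.sign_off())"
```

```text
the job is handed in; nothing more can be done
None
```

The job is done and handed in at about 50 s of the 208 s allowed. The grey blank is on the mat, all five tiles present are in the tray, and the lamp lever was thrown to on last. The red tile was absent.

**Last checks**
- **Blank:** it lies flat, within about 2 mm of the mat's centre.
- **Tiles:** the last close wrist picture showed all five tiles flat and knob up inside the walls. The fits put blue, yellow, orange and white within about 1.5 mm and 0.5° of plan. Green was within 1 mm when last fitted, before white was placed. The coarser top view after the lever was thrown agreed to about 2 mm.
- **Lamp:** the ball moved 76.6 mm against 76.7 mm for the full swing, and the push force rose to 18 N at the stop.
- **Bystanders:** I moved nothing near the dish, bottles or pink look-alikes. In the final picture they look untouched, though the arm hid part of that view.

**Checks that failed or disagreed**
- **Fingertip height:** the fingertips are really about 14 mm behind the reported TCP, not 19 mm ahead. The first three grip attempts on the blank closed on air, and I found the right height by contact.
- **Bad fits:** one wrist mask for green was false, and one tray re-fit was about 5 mm off. I rejected the green mask against the picture and the tray fit against the top camera.

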